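# Probe through the guide bush over a sample disc

### The job

On the gauge stand, first push the sample slide fully home so that the metal disc sits under the round guide bush. Then take the probe by its black grip out of its hanger, lower its thin stem from above through the bush without touching the bush, the stand or the disc, and stop with the tip about 6 mm above the disc. Finish there while still holding the probe still, upright and centred in the bore; leave the other things on the desk where they are.

Things in the scene. Friction and masses are not known exactly. Their poses are not given: they have to be found in the camera images.
- stand: Fixed metal gauge stand. Origin on the desk under the axis of its guide bush; x points from the slide's tab to the column, z up. Base plate 135 x 84 mm, rails up to 24 mm high; column 30 x 44 mm at x = 62 mm, 104 mm high; an arm from it carries the bush, a vertical steel tube on the z axis: outside diameter 40 mm, bore 20 mm, 72 to 94 mm above the desk.
- bush_top (a point): Centre of the upper mouth of the guide bush's bore (diameter 20 mm), 94 mm above the desk; axes parallel to the stand's.
- slide_plate (a joint): How far the sample slide has been pushed in along the stand's +x, in m: 0 = pulled fully out, 0.050 = fully home against its stop (disc under the bush). It has about 1.5 N of friction and stays where it is left.
- tab_front (a point): Centre of the front (-x) face of the slide's upright steel tab, 37 mm above the desk; axes parallel to the stand's. Tab 36 mm wide (y), 8 mm thick (x), from 16 to 50 mm above the desk; push it towards the stand's +x. With the slide home this point lies 82 mm from the bush's axis (stand x = -82 mm).
- disc_top (a point): Centre of the top face of the metal sample disc (21 mm diameter, 8 mm thick) fixed on the slide, 27 mm above the desk; it moves with the slide and lies on the bush's axis when the slide is home.
- hanger: Fixed stand for the probe. Origin on the desk under the axis of its hole; x towards its upright. Base 76 x 64 mm; top plate 46 mm wide with its upper face 120 mm above the desk and a through hole of 14 mm diameter, in which the probe hangs by its flange.
- probe: The probe, a round rod 154 mm long, about 70 g, hanging upright in the hanger, tip 20 mm above the desk. Origin at the centre of the tip, z along the rod to the grip. Steel stem 8 mm diameter from 0 to 100 mm, flange 22 mm diameter from 100 to 104 mm, black cylindrical grip 18 mm diameter from 104 to 154 mm. It lifts straight up, free once the tip is above 120 mm.
- ring_box: Bystander: small dark red box, 60 x 52 x 42 mm, origin under its centre.
- steel_dish: Bystander: shallow steel dish, 86 mm across, 16 mm high, origin under its centre.
- weight_100: Bystander: brass weight, 24 mm across, 27 mm high, origin under its centre.
- loupe: Bystander: small folding loupe, 24 x 38 x 18 mm, origin under its centre.
- wood_block: Bystander: wooden block, 56 x 72 x 33 mm, origin under its centre.

How it is judged (in metres and radians):
On the way, in this order (a step that is already met when the one before it is completed fails the run):
1. the sample slide is pushed fully home (value of joint slide_plate above 0.047 m), for 0.2 s.
2. the probe is lifted out of its hanger (height (world z) of probe above 0.122 m and contact force between the fingers and probe above 1 N), for 0.1 s.
At the end, for the whole second after the job is handed in: The slide is home (within 3 mm); the probe is held still in the fingers and touches nothing else, upright within 0.06 rad, its stem through the bush with the tip within 3.5 mm of the bush's axis and 2 to 11 mm above the disc (value of joint slide_plate above 0.047 m and z of probe in the frame of disc_top between 0.002 and 0.011 m and horizontal distance between probe and bush_top below 0.0035 m and angle between probe's own z axis and vertical below 0.06 rad and contact force between the fingers and probe above 1 N and contact force between probe and stand below 0.1 N and linear speed of probe below 0.01 m/s); the arm keeps its last pose, push and grip.
It fails at once if the probe touches the bush, the stand, the slide or the disc (contact force between probe and stand above 0.3 N).
It fails at once if a bystander is moved by more than 15 mm (distance of any of ring_box, steel_dish, weight_100, loupe, wood_block from where it was at the start of the episode above 0.015 m).
It also fails if it takes over 53 s, if anything falls off the work surface, if the arm or the gripper's body presses on something with over 40 N, if the wrist force passes 120 N, or if a joint passes its speed limit or range.

### The arm

A 6-joint arm with a two-finger parallel gripper is mounted at the origin on the work surface; the furniture and walls round the work are solid. World frame = base frame: x ahead of the robot, y to its left, z up, the work surface at z = 0. Lengths are in mm, angles in rad, forces in N, time in s.
With the tool pointing down it reaches from about 400 to 925 mm from the base axis. Payload 12.5 kg.
Tool frame: the origin (TCP) lies at the very end of the fingers, on their centre line; the grasp point (between the pads) lies 19 mm behind it (env.grip_point_offset is the distance from the TCP to the grasp point, in mm); z points along the fingers, y is the direction in which the jaws open and shut (so a half turn about z gives the same grasp; the last joint's range is limited). The gripper opens to 95 mm and grips with 3 to 60 N. Pads are 20 mm wide; open, the fingers measure 119 mm over their backs; the gripper's body (75 mm by 180 mm) begins 59 mm behind the grasp point.
Start: joints at [1.05, 0.491, 1.559, -0, 1.092, -0.106], TCP at [251.867, 572.026, 177.961] pointing down, gripper open.
Joint ranges: [-3.1, 3.1], [-0.84, 2.19], [0.05, 2.79], [-1.13, 4.28], [0.06, 2.93], [-2.69, 2.69]. Speed limits (rad/s): [2.22, 2.22, 2.79, 3.14, 3.14, 3.14].

### API

Orientations are given as [roll, pitch, yaw] about the fixed x, y, z axes, in that order (R = Rz(yaw) Ry(pitch) Rx(roll)).
In Python, from cell import env gives the robot as it stands.
- The arm moves only by the tool drive_tool, never from a script. Its argument "commands" is a list of rows, each an object of numbers: "dx", "dy", "dz": the shift along the world's x, y, z in mm; "yaw": the turn about the world's z in degrees. In form: [{"dx": .., "dy": .., "dz": .., "yaw": ..}, ...]. A call has 1 to 5 rows; each row shifts and turns the commanded pose from where the row before left it; what a row does not reach is not made up. A row lasts 1/12 s, in which the tool goes at most 41.7 mm and 7.16 degrees, less where a joint would pass 70% of its speed; a pose out of reach is approached as far as the arm can. A call with a gripper value outside its range is refused whole. "grip" is the opening, from 0 (shut) to 1 (fully open), set as the call begins (left out, the last holds). The fingers move at their own pace and stop on an object; the grip force is fixed at half the most. Time passes only in rows, so rows that do not move let the fingers close. It gives the time, the measured TCP pose, the force and the opening at its end, in the units of the state.
- env.state(): the state, without advancing time (a new reading comes with each control period).
- env.read_camera(name): name is "side" or "top"; returns the picture (400x640x3 uint8, red, green, blue); there is no depth.
- env.calibration(name): a dict with "intrinsics" (3x3 intrinsics, pixels), "rvec" (rotation vector, rad) and "tvec" (3), from world to camera coordinates, as OpenCV has them. Camera axes: x right, y down, z forward; pixel columns grow to the right and rows downward; lengths in mm; the calibration is good to about 2 mm. A picture is of the moment at which its call begins. calibration takes no time and is no camera call.
- env.job_done(): hands the job in, once; it reports no verdict.
Trained networks look in the newest picture that a camera, given by its name, has taken for a name from the list of things; names that differ only in an ending like _2 or _b are one class to them, and where a whole thing is asked for, a point or a joint stands for the part that bears it (a point fixed in the world has none). Each returns a list of dicts, best first, with "conf" (0 to 1); they miss things now and then, are a little off and sometimes report something else, mostly with a low value. They report only what shows in the picture. A call takes as long as a camera call.
- env.trace(query, camera): "pixels" (400x640 bool, what is visible of it) and "pixel" ([column, row] in pixels, amid what is visible of it).
- env.place_of(query, camera): "pixel" ([column, row] in pixels: a listed point, or the origin of a listed thing).
The state is a dict: "t": time; "joints": joint angles; "qvel": joint speeds; "tau": joint torques, N m; "eef_pos": TCP position; "tcp_rot": TCP orientation; "ft_force": force on the tool from outside, world axes, zero at the start; "moment": the same for the moment, N m; "opening": opening from 0.0 (shut) to 1.0 (fully open).
Only numpy, scipy, OpenCV 4.12 (cv2) and the standard library are available. Lean on these libraries where they do the work, as an engineer would, in place of code of your own. Each camera call takes 0.05 s, during which the arm holds its last target.

## Working session

There is one attempt and no reset: what is moved stays moved. The work goes in short steps, Python scripts to look and compute and a tool call to move; the robot and the scene stay as the last step left them, time stands still between calls to the robot, and variables do not carry over. Pictures are saved under pics/ and viewed, and the job is handed in when it is done.

Besides the shell and the picture viewer there is one more tool, called after "Request:" as name(argument=value, ...), one argument or row to a line, values as JSON. drive_tool: Moves the arm, as the interface text tells. Its arguments: {"type":"object","properties":{"commands":{"type":"array"},"grip":{"type":"number"}},"required":["commands"]}

```bash
ls; mkdir -p pics
cat > h.py <<'E'
import numpy as np, cv2
from cell import env
def cal(n):
    c=env.calibration(n);K=np.array(c["intrinsics"],float);R=cv2.Rodrigues(np.array(c["rvec"],float))[0];t=np.array(c["tvec"],float).ravel()
    return K,R,t
def ray(n,p):
    K,R,t=cal(n);d=R.T@np.linalg.solve(K,np.array([p[0],p[1],1.0]));return -R.T@t,d/np.linalg.norm(d)
def atz(n,p,z):
    o,d=ray(n,p);return o+d*(z-o[2])/d[2]
def proj(n,P):
    K,R,t=cal(n);q=K@(R@np.array(P,float)+t);return q[:2]/q[2]
def snap(n,f):
    im=env.read_camera(n);cv2.imwrite(f,im[:,:,::-1]);return im
def tri(obs):
    A=np.zeros((3,3));b=np.zeros(3)
    for n,p in obs:
        o,d=ray(n,p);M=np.eye(3)-np.outer(d,d);A+=M;b+=M@o
    return np.linalg.solve(A,b)
E
python3 - <<'E'
from h import *
np.set_printoptions(precision=1,suppress=True)
for n in("side","top"):
    snap(n,f"pics/{n}0.png")
    K,R,t=cal(n);print(n,K[0,0],-R.T@t,R[2])
H=dict(bush_top=94,tab_front=37,disc_top=27,stand=0,hanger=0,probe=20)
for q in H:
    for n in("side","top"):
        for r in env.place_of(q,n)[:2]:
            print(q,n,round(r["conf"],2),np.array(r["pixel"]),atz(n,r["pixel"],H[q]))
print(env.state())
E
```

```text
pics
side 458.6838134300194 [ 393.  -194.8  723.7] [ 0.1  0.6 -0.8]
top 494.53621567752595 [ 243.1  353.7 1235.6] [ 0.2  0.  -1. ]
bush_top side 0.85 [349.5 214.9] [504.5 296.7  94. ]
bush_top side 0.16 [281.  240.9] [381.3 257.3  94. ]
bush_top top 0.81 [351.1 176.4] [510.6 296.5  94. ]
tab_front side 0.62 [281.6 239.6] [381.6 301.   37. ]
tab_front top 0.71 [348.9 232.6] [383.7 302.   37. ]
disc_top side 0.59 [321.3 240.5] [454.2 296.2  27. ]
disc_top top 0.75 [350.  203.2] [458.1 297.3  27. ]
stand side 0.79 [345.6 245.8] [500.9 296.7   0. ]
stand side 0.41 [280.1 337.9] [363.6 129.9   0. ]
stand top 0.66 [350.9 187. ] [504.9 292.9   0. ]
stand top 0.46 [275.2 233.3] [388.6 485.5   0. ]
hanger side 0.55 [314.4 197.6] [456.6 425.3   0. ]
hanger top 0.98 [296.2 205.1] [459.8 432.6   0. ]
probe side 0.55 [317.5 189.8] [463.7 428.3  20. ]
probe top 0.68 [297.9 204.9] [456.7 427.1  20. ]
{'t': 0.7, 'joints': array([ 1.1,  0.5,  1.6, -0. ,  1.1, -0.1]), 'qvel': array([ 0., -0.,  0., -0.,  0.,  0.]), 'tau': array([ -0. , -61.2, -25.8,   0.1,   0. ,  -0. ]), 'eef_pos': array([251.9, 572. , 178. ]), 'tcp_rot': array([3.1, 0. , 2.7]), 'ft_force': array([ 0.9,  0.5, -0.1]), 'moment': array([-0., -0.,  0.]), 'opening': 1.001549000458678}
```

View pics/side0.png

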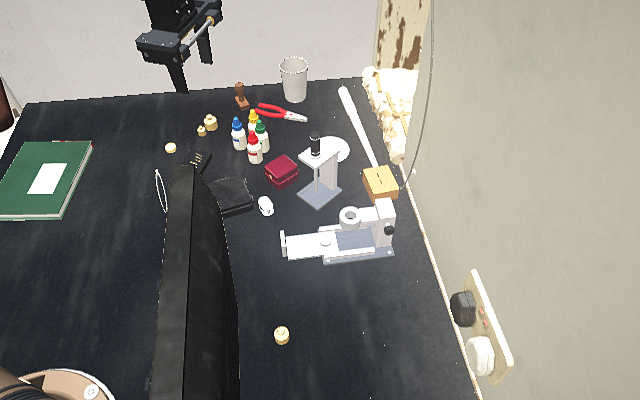

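View pics/top0.png

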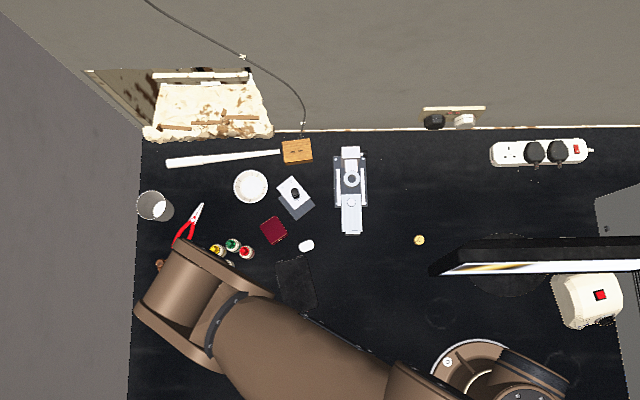

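Run:
```python
from h import *
np.set_printoptions(precision=1,suppress=True)
s=cv2.imread("pics/side0.png");t=cv2.imread("pics/top0.png")
a=cv2.resize(s[120:280,250:410],None,fx=4.5,fy=4.5,interpolation=cv2.INTER_CUBIC)[:600]
cv2.imwrite("pics/sc.png",cv2.resize(s[125:275,255:425],None,fx=4,fy=4,interpolation=cv2.INTER_CUBIC))
cv2.imwrite("pics/tc.png",cv2.resize(t[135:255,260:400],None,fx=5,fy=5,interpolation=cv2.INTER_CUBIC))
cv2.imwrite("pics/tp.png",cv2.resize(t[200:300,400:640],None,fx=3.3,fy=3.3))
for a in [(175,168),(193,165),(230,230),(240,300)]:
  for b in [(430,270),(465,245)]: print(a,b,tri([("side",a),("top",b)]),proj("side",tri([("side",a),("top",b)])))
for q,n in [("wood_block","top"),("wood_block","side"),("steel_dish","top"),("weight_100","top"),("loupe","top"),("ring_box","top")]:
  r=env.place_of(q,n)
  if r: print(q,n,r[0]["conf"],r[0]["pixel"],atz(n,r[0]["pixel"],0))
```

```text
(175, 168) (430, 270) [278.5 176.4 363.9] [174.8 168.1]
(175, 168) (465, 245) [306.  124.4 417.5] [186.4 164.5]
(193, 165) (430, 270) [287.9 178.3 361.9] [184.  167.3]
(193, 165) (465, 245) [313.9 126.3 414.9] [195.7 164.2]
(230, 230) (430, 270) [302.3 159.2 260.4] [213.9 234.3]
(230, 230) (465, 245) [328.6 105.5 333.5] [225.4 231.4]
(240, 300) (430, 270) [302.  132.3 131.3] [229.9 303.2]
(240, 300) (465, 245) [331.2  77.2 236.3] [241.1 299.6]
wood_block top 0.59 [298.0, 157.7] [584.1 427.8   0. ]
wood_block side 0.84 [376.2, 189.0] [589.1 431.5   0. ]
steel_dish top 0.55 [248.9, 184.5] [514.9 553.8   0. ]
weight_100 top 0.45 [417.3, 239.6] [368.4 130.1   0. ]
loupe top 0.72 [303.5, 244.6] [359.3 414.4   0. ]
ring_box top 0.61 [276.1, 231.3] [393.6 483.2   0. ]
```

View pics/sc.png

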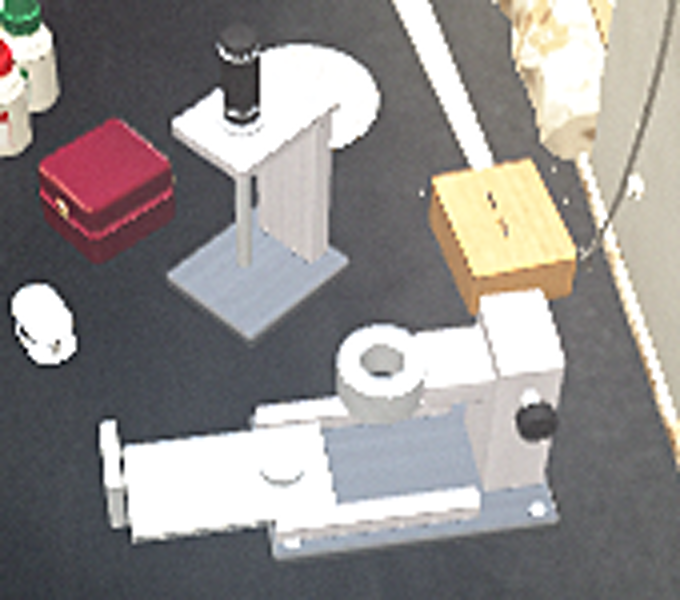

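View pics/tc.png

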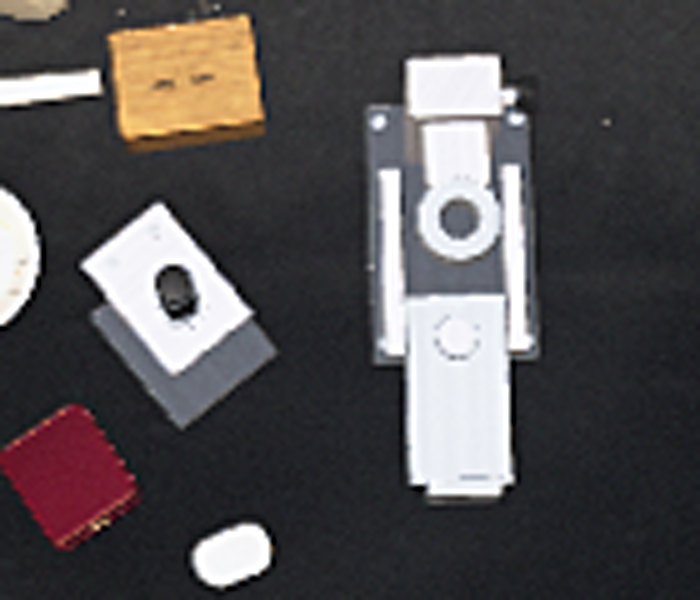

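View pics/tp.png

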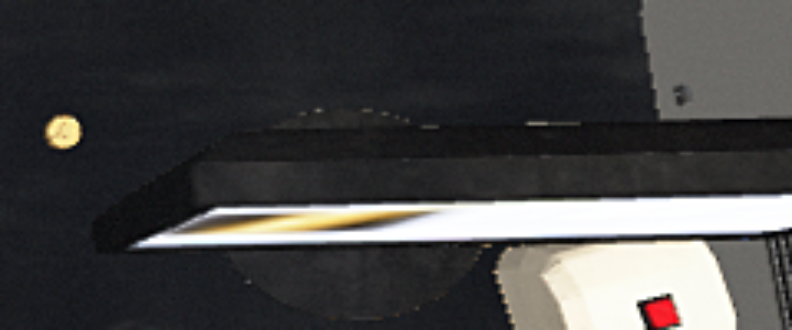

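Request:
drive_tool(
  commands=[
    {"dx": 14, "dy": -34, "dz": 8, "yaw": 5},
    {"dx": 14, "dy": -34, "dz": 8, "yaw": 5},
    {"dx": 14, "dy": -34, "dz": 8, "yaw": 5},
    {"dx": 14, "dy": -34, "dz": 8, "yaw": 5},
    {"dx": 14, "dy": -34, "dz": 8, "yaw": 5},
  ],
  grip=0,
)

```text
t: 1.42
eef_pos: [322.1, 400.4, 218.3]
tcp_rot: [3.141, 0.0, -3.115]
ft_force: [1.0, 0.2, 0.4]
opening: 0.706
```

```bash
cat > st.py <<'E'
from h import *
np.set_printoptions(precision=4,suppress=True)
s=env.state()
for k in ("t","joints","eef_pos","tcp_rot","ft_force","opening"): print(k,s[k])
E
python3 - <<'E'
from st import *
snap("top","pics/t1.png");snap("side","pics/s1.png")
E
```

```text
t 1.4167
joints [ 0.7648  0.2898  1.7729  0.      1.0787 -0.8323]
eef_pos [322.073  400.4433 218.3294]
tcp_rot [ 3.1414  0.0001 -3.1153]
ft_force [0.9834 0.2192 0.3799]
opening 0.705964417202668
```

View pics/t1.png

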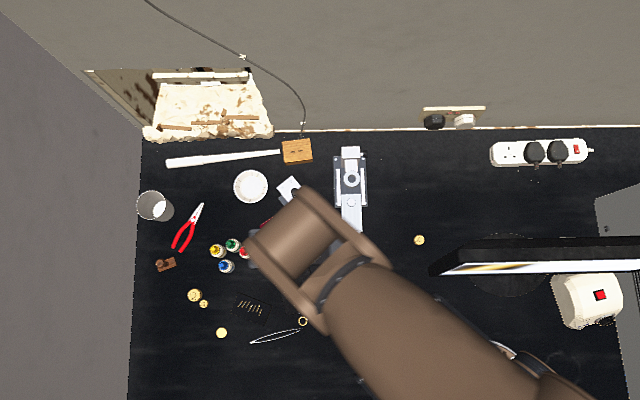

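View pics/s1.png

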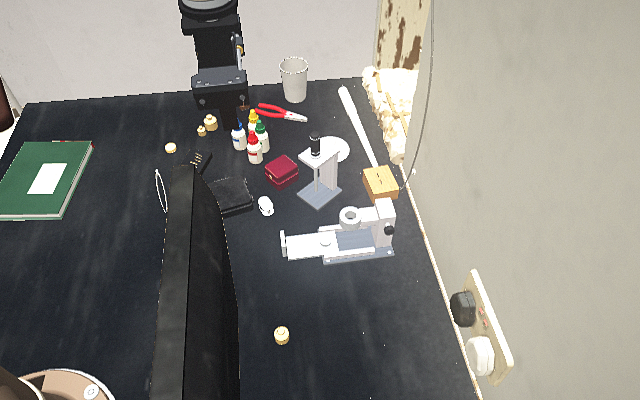

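Request:
drive_tool(
  commands=[
    {"dx": 4, "dy": -25, "dz": -5, "yaw": 7},
    {"dx": 4, "dy": -25, "dz": -5, "yaw": 7},
    {"dx": 4, "dy": -25, "dz": -5, "yaw": 7},
    {"dx": 4, "dy": -25, "dz": -10, "yaw": 7},
    {"dx": 0, "dy": 0, "dz": -35},
  ],
)

```text
invalid input
```

Run:
```python
from st import *
snap("top","pics/t2.png");snap("side","pics/s2.png")
```

```text
t 1.5167
joints [ 0.7612  0.2876  1.773  -0.0007  1.0792 -0.8318]
eef_pos [323.4726 398.9495 219.4385]
tcp_rot [ 3.1408  0.0017 -3.1191]
ft_force [ 0.0394  1.3114 -0.5024]
opening 0.6223849026526388
```

View pics/s2.png

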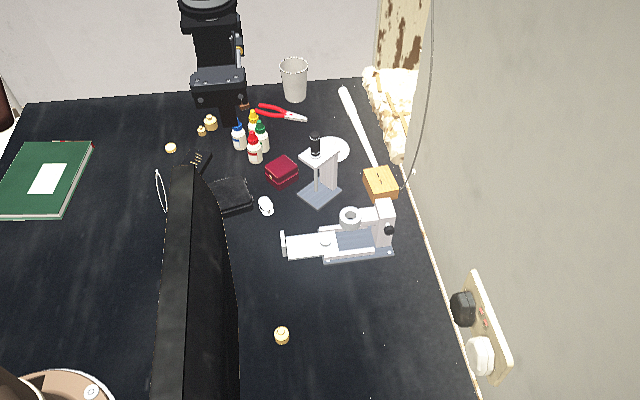

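View pics/t2.png

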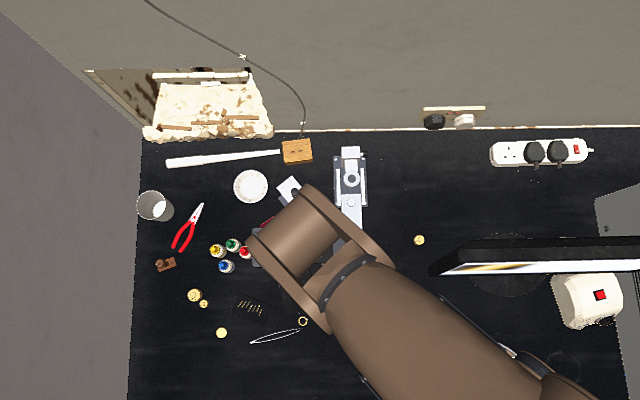

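Request:
drive_tool(
  commands=[
    {"dx": 4, "dy": -25, "dz": -5, "yaw": 7},
    {"dx": 4, "dy": -25, "dz": -5, "yaw": 7},
    {"dx": 4, "dy": -25, "dz": -5, "yaw": 7},
    {"dx": 4, "dy": -25, "dz": -10, "yaw": 7},
    {"dx": 0, "dy": 0, "dz": -35, "yaw": 0},
  ],
)

```text
t: 2.03
eef_pos: [339.4, 301.6, 160.2]
tcp_rot: [3.142, 0.006, -2.622]
ft_force: [1.0, 1.3, -0.5]
opening: 0.19
```

Run:
```python
from st import *
snap("top","pics/t3.png");snap("side","pics/s3.png")
```

```text
t 2.0333
joints [ 0.581   0.2699  1.9863 -0.0004  0.8795 -1.5089]
eef_pos [339.3612 301.5754 160.1941]
tcp_rot [ 3.1415  0.006  -2.6223]
ft_force [ 1.0023  1.2976 -0.5209]
opening 0.19024311786928688
```

View pics/s3.png

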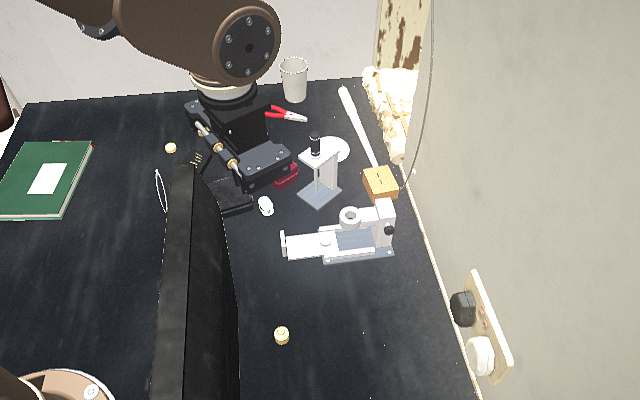

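View pics/t3.png

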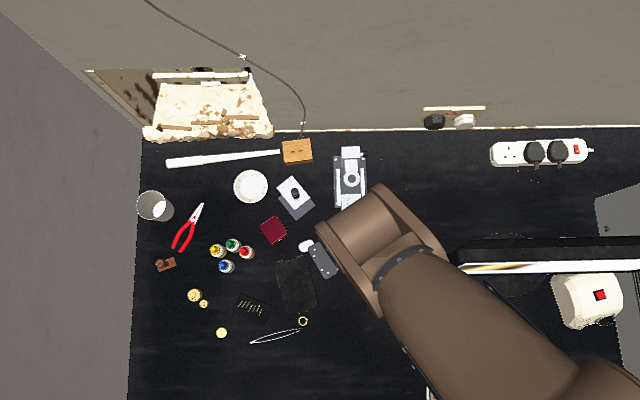

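Request:
drive_tool(
  commands=[
    {"dx": 0, "dy": 0, "dz": -35, "yaw": 0},
    {"dx": 0, "dy": 0, "dz": -35, "yaw": 0},
    {"dx": 0, "dy": 0, "dz": -35, "yaw": 0},
    {"dx": 8, "dy": 0, "dz": -12, "yaw": 0},
    {"dx": 6, "dy": 0, "dz": 0, "yaw": 0},
  ],
)

```text
t: 2.55
eef_pos: [351.1, 302.8, 39.0]
tcp_rot: [-3.141, -0.005, -2.632]
ft_force: [-0.6, 0.1, 0.5]
opening: 0.002
```

Run:
```python
from st import *
im=snap("side","pics/s4.png")
cv2.imwrite("pics/s4c.png",cv2.resize(im[100:300,200:420,::-1],None,fx=3,fy=3,interpolation=cv2.INTER_CUBIC))
```

```text
t 2.55
joints [ 0.5689  0.4844  2.0827  0.0003  0.5791 -1.5121]
eef_pos [351.1262 302.8249  38.9894]
tcp_rot [-3.1415 -0.0047 -2.6316]
ft_force [-0.6488  0.1386  0.5278]
opening 0.0018472747382077591
```

View pics/s4c.png

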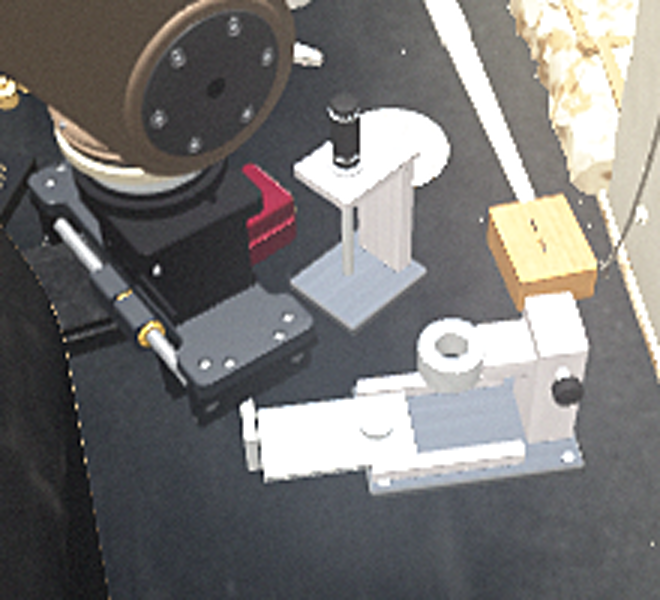

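Request:
drive_tool(
  commands=[
    {"dx": 9, "dy": -1, "dz": -2, "yaw": 0},
    {"dx": 9, "dy": 0, "dz": 0, "yaw": 0},
    {"dx": 9, "dy": 0, "dz": 0, "yaw": 0},
    {"dx": 9, "dy": 0, "dz": 0, "yaw": 0},
    {"dx": 9, "dy": 0, "dz": 0, "yaw": 0},
  ],
)

```text
t: 3.02
eef_pos: [398.2, 301.2, 39.7]
tcp_rot: [3.141, 0.001, -2.632]
ft_force: [0.1, 0.8, 0.1]
opening: 0.005
```

Run:
```python
from st import *
im=snap("side","pics/s5.png")
cv2.imwrite("pics/s5c.png",cv2.resize(im[100:300,200:420,::-1],None,fx=3,fy=3,interpolation=cv2.INTER_CUBIC))
```

```text
t 3.0167
joints [ 0.5151  0.516   2.0021  0.0002  0.6221 -1.5657]
eef_pos [398.2471 301.1866  39.7124]
tcp_rot [ 3.1415  0.0014 -2.6318]
ft_force [0.1041 0.8217 0.0703]
opening 0.0049023547217053294
```

View pics/s5c.png

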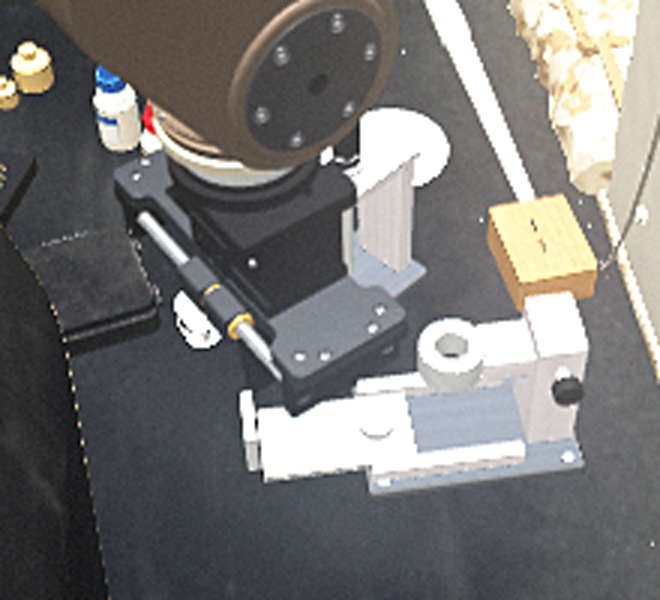

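Run:
```python
from st import *
for P in [(398,301,40),(382,301,37),(398,301,118),(382,319,37),(382,283,37),(508,296,94)]:
  print(P,proj("side",P),(proj("side",P)-[200,100])*3)
print([(r["pixel"],r["conf"]) for r in env.place_of("tab_front","side")], [(r["pixel"],r["conf"]) for r in env.place_of("slide_plate","side")[:2]])
```

```text
t 3.0667
joints [ 0.5139  0.5172  1.9998  0.      0.6222 -1.5663]
eef_pos [399.7896 301.3562  39.5939]
tcp_rot [ 3.1416  0.0025 -2.6322]
ft_force [ 1.5242 -1.0884 -0.0547]
opening 0.007353593461353645
(398, 301, 40) [290.4561 237.6472] [271.3684 412.9417]
(382, 301, 37) [281.8297 239.5726] [245.4891 418.7178]
(398, 301, 118) [287.8784 210.755 ] [263.6351 332.265 ]
(382, 319, 37) [281.0977 231.7201] [243.2931 395.1604]
(382, 283, 37) [282.5822 247.6445] [247.7466 442.9336]
(508, 296, 94) [351.5156 214.9893] [454.5467 344.968 ]Traceback (most recent call last):
  File "<stdin>", line 4, in <module>
ValueError: it knows: bush_top, disc_top, hanger, loupe, probe, ring_box, stand, steel_dish, tab_front, weight, wood_block
```

Run:
```python
from st import *
im=cv2.imread("pics/s5.png")
cv2.imwrite("pics/s5d.png",cv2.resize(im[195:275,260:360],None,fx=7,fy=7,interpolation=cv2.INTER_CUBIC))
c=np.array([398,301.]);u=np.array([.5,-.866]);v=np.array([.866,.5])
for z in (118,140):
 for a in (90,-90):
  for b in (37,-37):
    p=c+a*u+b*v; print(z,a,b,p,(proj("side",[*p,z])-[200,100])*3)
```

```text
t 3.1167
joints [ 0.5147  0.5168  2.0019  0.0001  0.6213 -1.5654]
eef_pos [398.6221 301.1604  39.3555]
tcp_rot [ 3.1415  0.0016 -2.6324]
ft_force [-0.1572 -0.8183 -0.6487]
opening 0.005325832302758837
118 90 37 [475.042 241.56 ] [414.1675 401.4509]
118 90 -37 [410.958 204.56 ] [303.8932 471.6791]
118 -90 37 [385.042 397.44 ] [229.2029 213.0261]
118 -90 -37 [320.958 360.44 ] [124.6513 268.387 ]
140 90 37 [475.042 241.56 ] [415.107  376.9463]
140 90 -37 [410.958 204.56 ] [302.2458 447.8103]
140 -90 37 [385.042 397.44 ] [226.2824 187.4303]
140 -90 -37 [320.958 360.44 ] [119.4195 242.9994]
```

View pics/s5d.png

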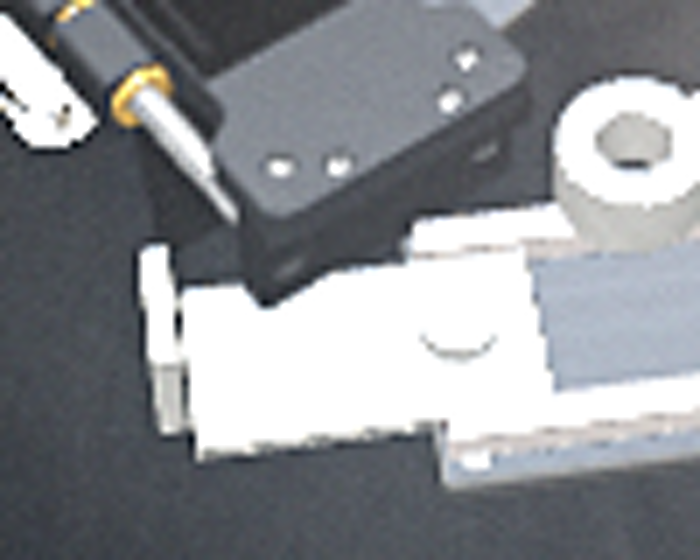

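Run:
```python
from st import *
for P in [(251.9,572,178),(251.9+.427*53,572+.904*53,178),(251.9-.427*53,572-.904*53,178)]: print(proj("side",P))
im=cv2.imread("pics/side0.png")
for P in [(251.9,572,178)]: cv2.circle(im,tuple(int(x) for x in proj("side",P)),2,(0,255,255),-1)
a=im[0:120,120:260]
im=cv2.imread("pics/s1.png")
cv2.circle(im,tuple(int(x) for x in proj("side",(323,399.5,219))),2,(0,255,255),-1)
b=im[0:120,150:290]
im=cv2.imread("pics/s3.png")
cv2.circle(im,tuple(int(x) for x in proj("side",(339.4,301.6,160))),2,(0,255,255),-1)
c=im[90:250,160:320]
cv2.imwrite("pics/chk.png",cv2.resize(np.hstack([a,b,c[:120]]),None,fx=1.8,fy=1.8,interpolation=cv2.INTER_CUBIC))
```

```text
t 3.1167
joints [ 0.5147  0.5168  2.0019  0.0001  0.6213 -1.5654]
eef_pos [398.6221 301.1604  39.3555]
tcp_rot [ 3.1415  0.0016 -2.6324]
ft_force [-0.1572 -0.8183 -0.6487]
opening 0.005325832302758837
[199.6039  92.3567]
[211.914   77.1567]
[186.354  108.7171]
```

View pics/chk.png

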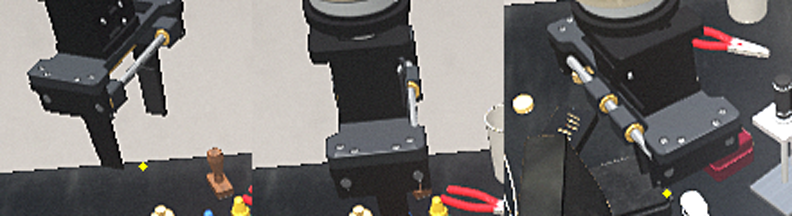

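Run:
```python
from st import *
print(env.grip_point_offset, [a for a in dir(env) if not a.startswith('_')])
im=cv2.imread("pics/side0.png")
cv2.imwrite("pics/z0.png",cv2.resize(im[0:110,120:240],None,fx=5,fy=5,interpolation=cv2.INTER_CUBIC))
im=cv2.imread("pics/s5.png")
g=cv2.convertScaleAbs(im[190:250,260:340],alpha=2.5,beta=10)
cv2.imwrite("pics/z5.png",cv2.resize(g,None,fx=8,fy=8,interpolation=cv2.INTER_CUBIC))
```

```text
t 3.1167
joints [ 0.5147  0.5168  2.0019  0.0001  0.6213 -1.5654]
eef_pos [398.6221 301.1604  39.3555]
tcp_rot [ 3.1415  0.0016 -2.6324]
ft_force [-0.1572 -0.8183 -0.6487]
opening 0.005325832302758837
18.8 ['IKError', 'calibration', 'grip_point_offset', 'job_done', 'place_of', 'read_camera', 'state', 'trace']
```

View pics/z0.png

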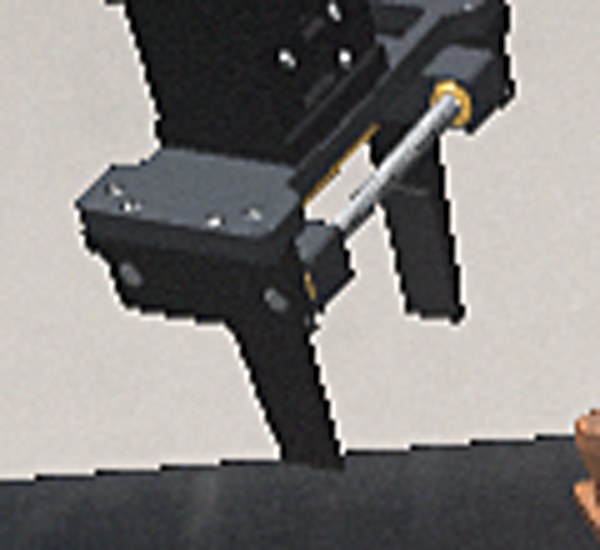

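View pics/z5.png

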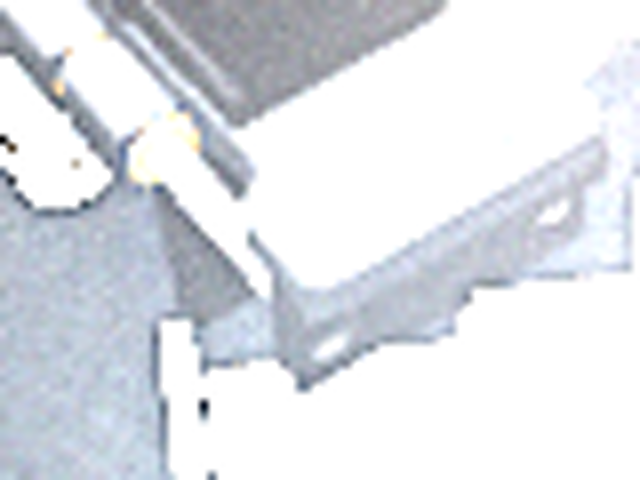

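Run:
```python
from st import *
for n,a,b in [("bush",(349.5,214.9),(351.1,176.4)),("tab",(281.6,239.6),(348.9,232.6)),("disc",(321.3,240.5),(350,203.2)),("probe",(317.5,189.8),(297.9,204.9)),("hanger",(314.4,197.6),(296.2,205.1))]:
  P=tri([("side",a),("top",b)]);print(n,P,proj("side",P)-a,proj("top",P)-b)
def enh(f,r0,r1,c0,c1,o,P):
  im=cv2.imread(f); g=cv2.resize(im[r0:r1,c0:c1],None,fx=6,fy=6,interpolation=cv2.INTER_CUBIC)
  g=(255*(g/255.)**.45).astype(np.uint8)
  p=(proj("side",P)-[c0,r0])*6; cv2.circle(g,(int(p[0]),int(p[1])),4,(0,255,255),-1)
  cv2.imwrite(o,g)
enh("pics/side0.png",40,130,140,260,"pics/e0.png",(251.9,572,178))
enh("pics/s2.png",60,150,180,300,"pics/e2.png",(323.5,399,219.4))
enh("pics/s5.png",185,255,240,340,"pics/e5.png",(398,301,39.6))
enh("pics/s4.png",185,255,220,340,"pics/e4.png",(351,302.8,39))
```

```text
t 3.1167
joints [ 0.5147  0.5168  2.0019  0.0001  0.6213 -1.5654]
eef_pos [398.6221 301.1604  39.3555]
tcp_rot [ 3.1415  0.0016 -2.6324]
ft_force [-0.1572 -0.8183 -0.6487]
opening 0.005325832302758837
bush [507.2764 296.3604  95.3185] [ 1.6071 -0.4954] [0.0972 1.2433]
tab [382.6825 301.7833  36.3028] [ 0.5964 -0.1929] [0.088  0.4619]
disc [456.2229 297.0673  26.4213] [ 1.0174 -0.3218] [0.1046 0.7917]
probe [460.2565 427.421   20.0337] [-1.6244  0.4795] [-0.1414 -1.384 ]
hanger [459.2816 432.894   -8.2465] [ 0.8847 -0.2756] [0.0918 0.7584]
```

View pics/e0.png

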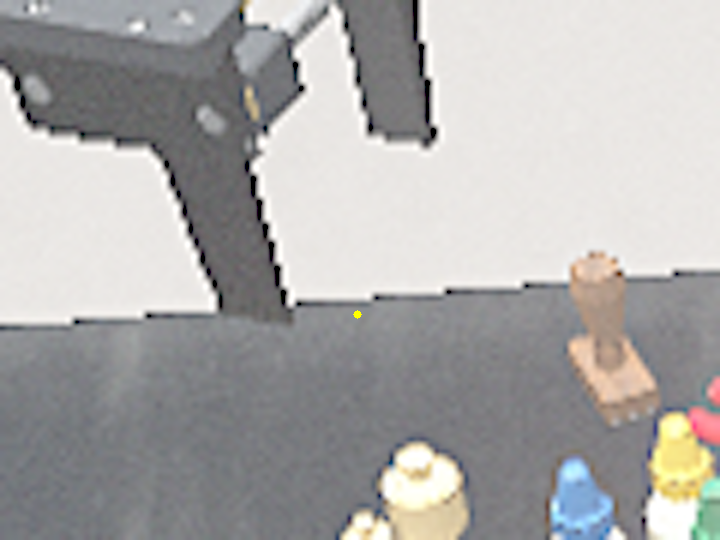

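View pics/e2.png

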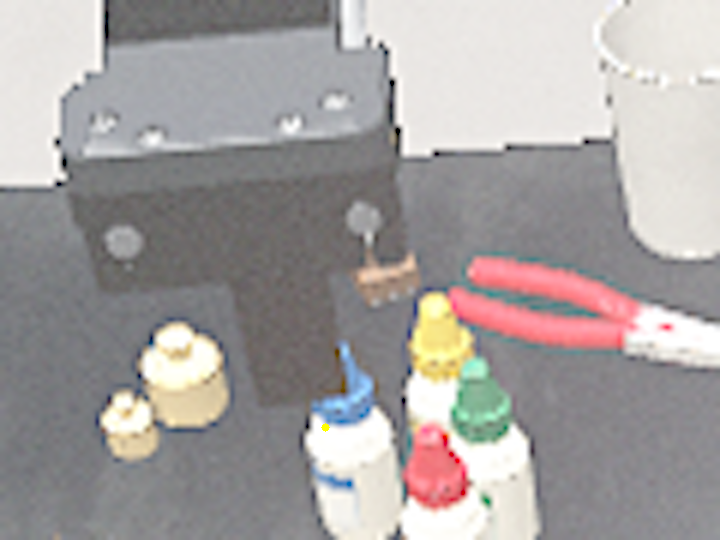

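View pics/e5.png

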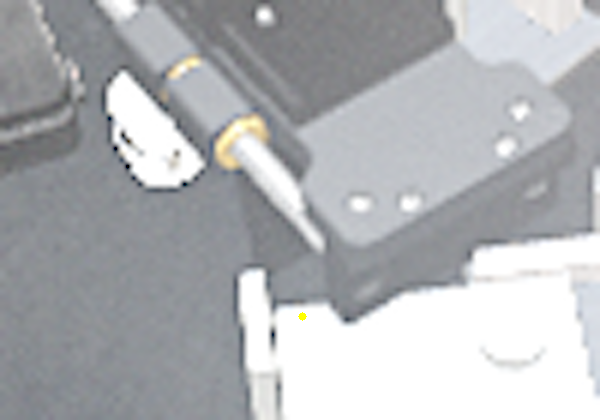

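Run:
```python
from st import *
from scipy.optimize import least_squares
obs=[((251.9,572,178),2.7167,-53,(182.7,93)),((251.9,572,178),2.7167,53,(206.9,62.8)),
((323.5,399,219.4),-3.119,-(47.5*.622+6),(230.8,126.7)),((398.2,301.2,39.7),-2.632,0,(287,229))]
def tip(P,y,o,b): 
  return np.array(P)+o*np.array([np.sin(y),-np.cos(y),0])+b
for mode in ("full","z","y"):
  def f(b):
    b={"full":b,"z":np.array([0,0,b[2]]),"y":np.array([b[0],b[1],0])}[mode]
    return np.concatenate([proj("side",tip(P,y,o,b))-p for P,y,o,p in obs])
  r=least_squares(f,[0,0,0.]);print(mode,r.x,f(r.x).reshape(-1,2))
```

```text
t 3.1167
joints [ 0.5147  0.5168  2.0019  0.0001  0.6213 -1.5654]
eef_pos [398.6221 301.1604  39.3555]
tcp_rot [ 3.1415  0.0016 -2.6324]
ft_force [-0.1572 -0.8183 -0.6487]
opening 0.005325832302758837
full [-1.4105 -3.2412 37.6159] [[-1.5641  0.3909]
 [ 0.2602 -1.0903]
 [-0.3885  2.5233]
 [ 1.7329 -2.2909]]
z [ 0.      0.     35.2616] [[-0.3501  0.3182]
 [ 1.2695 -1.0169]
 [ 0.7627  2.2354]
 [ 2.4502 -3.0226]]
y [-7.2998 39.2853  0.    ] [[ 1.3942  3.3915]
 [ 1.4995  3.5445]
 [-0.53    3.4102]
 [-2.1313 -7.761 ]]
```

Request:
drive_tool(
  commands=[
    {"dx": -20, "dy": 0, "dz": 0, "yaw": 0},
    {"dx": -20, "dy": 0, "dz": 0, "yaw": 0},
    {"dx": -15, "dy": 0, "dz": 0, "yaw": 0},
    {"dx": 0, "dy": 0, "dz": -15, "yaw": 0},
    {"dx": 0, "dy": 0, "dz": -15, "yaw": 0},
  ],
)

```text
t: 3.53
eef_pos: [341.4, 301.3, 9.4]
tcp_rot: [3.141, 0.002, -2.631]
ft_force: [0.6, 0.8, -0.3]
opening: 0.005
```

Run:
```python
from st import *
im=snap("side","pics/s6.png")
g=cv2.resize(im[170:290,220:340,::-1],None,fx=5,fy=5,interpolation=cv2.INTER_CUBIC)
g=(255*(g/255.)**.45).astype(np.uint8);cv2.imwrite("pics/e6.png",g)
```

```text
t 3.5333
joints [ 0.5778  0.5325  2.1277  0.0003  0.4796 -1.5042]
eef_pos [341.3871 301.2996   9.4356]
tcp_rot [ 3.1414  0.0017 -2.6306]
ft_force [ 0.5548  0.8393 -0.2632]
opening 0.005174613671812718
```

View pics/e6.png

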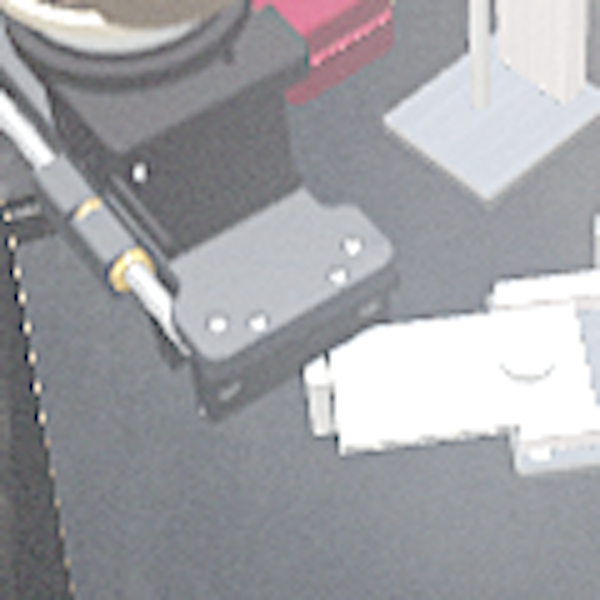

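Request:
drive_tool(
  commands=[
    {"dx": 0, "dy": 0, "dz": -7, "yaw": 0},
    {"dx": 10, "dy": 0, "dz": 0, "yaw": 0},
    {"dx": 10, "dy": 0, "dz": 0, "yaw": 0},
    {"dx": 10, "dy": 0, "dz": 0, "yaw": 0},
    {"dx": 10, "dy": 0, "dz": 0, "yaw": 0},
  ],
)

```text
t: 4.0
eef_pos: [383.3, 301.1, 2.4]
tcp_rot: [3.141, 0.0, -2.632]
ft_force: [-3.0, 1.9, 0.6]
opening: 0.009
```

```bash
cat > pic.py <<'E'
import sys
from st import *
f,r0,r1,c0,c1,k=sys.argv[1],*map(int,sys.argv[2:7])
im=snap("side","pics/"+f+".png")
g=cv2.resize(im[r0:r1,c0:c1,::-1],None,fx=k,fy=k,interpolation=cv2.INTER_CUBIC)
g=(255*(g/255.)**.6).astype(np.uint8);cv2.imwrite("pics/e"+f+".png",g)
E
python3 pic.py s7 170 290 250 410 5
```

```text
t 4.0
joints [ 0.5301  0.5725  2.0543  0.0005  0.5143 -1.5509]
eef_pos [383.2543 301.0794   2.4041]
tcp_rot [ 3.1413  0.0005 -2.6318]
ft_force [-2.9731  1.8727  0.5746]
opening 0.008605749729341878
```

View pics/es7.png

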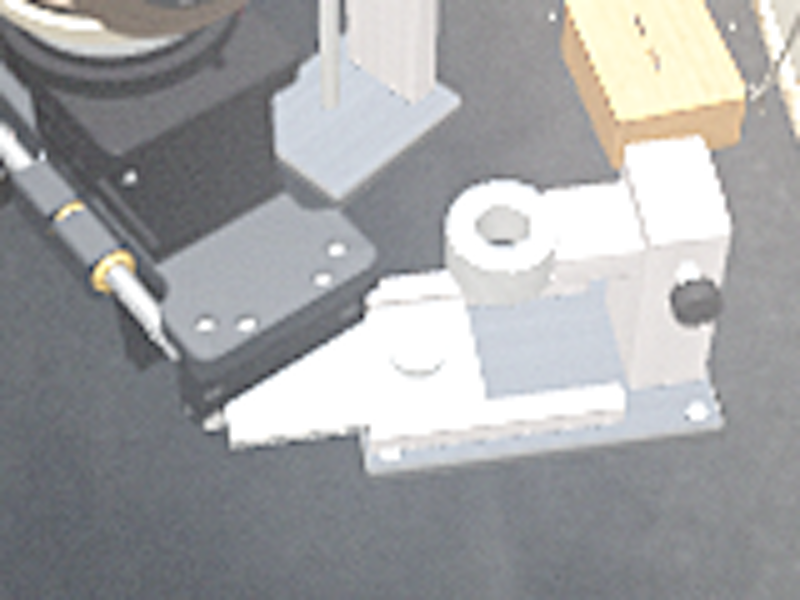

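Request:
drive_tool(
  commands=[
    {"dx": 8, "dy": 0, "dz": 0, "yaw": 0},
    {"dx": 8, "dy": 0, "dz": 0, "yaw": 0},
    {"dx": 6, "dy": 0, "dz": 0, "yaw": 0},
    {"dx": 3, "dy": 0, "dz": 0, "yaw": 0},
  ],
)

```text
t: 4.38
eef_pos: [407.9, 301.1, 2.1]
tcp_rot: [3.142, 0.001, -2.632]
ft_force: [-2.5, 0.4, -0.1]
opening: 0.003
```

```bash
python3 pic.py s8 170 290 250 410 5
```

```text
t 4.3833
joints [ 0.5054  0.5896  2.007   0.0001  0.5443 -1.5754]
eef_pos [407.9274 301.0768   2.0583]
tcp_rot [ 3.1416  0.0007 -2.6316]
ft_force [-2.5068  0.3602 -0.0959]
opening 0.003184969139642844
```

View pics/es8.png

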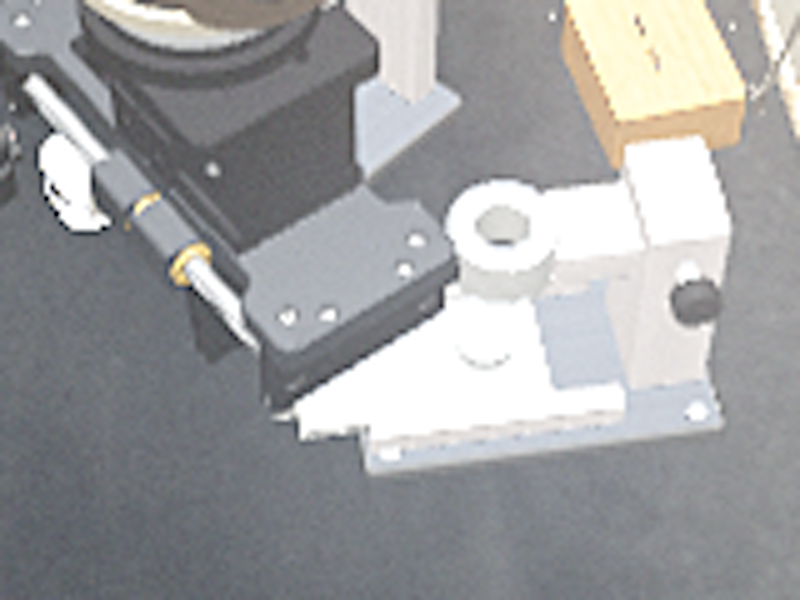

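Request:
drive_tool(
  commands=[
    {"dx": 2, "dy": 0, "dz": 0, "yaw": 0},
    {"dx": 2, "dy": 0, "dz": 0, "yaw": 0},
    {"dx": 1, "dy": 0, "dz": 0, "yaw": 0},
  ],
)

```text
t: 4.68
eef_pos: [411.8, 301.0, 1.9]
tcp_rot: [3.141, -0.0, -2.631]
ft_force: [-3.0, 0.4, 0.7]
opening: 0.007
```

Request:
drive_tool(
  commands=[
    {"dx": 1, "dy": 0, "dz": 0, "yaw": 0},
  ],
)

```text
t: 4.77
eef_pos: [412.1, 300.9, 1.9]
tcp_rot: [3.141, -0.001, -2.631]
ft_force: [-6.7, 1.5, 2.4]
opening: 0.006
```

Request:
drive_tool(
  commands=[
    {"dx": 1, "dy": 0, "dz": 0, "yaw": 0},
    {"dx": 0, "dy": 0, "dz": 0, "yaw": 0},
  ],
)

```text
t: 4.93
eef_pos: [412.3, 300.8, 1.8]
tcp_rot: [3.141, -0.003, -2.631]
ft_force: [-8.5, 3.5, 3.3]
opening: 0.004
```

Request:
drive_tool(
  commands=[
    {"dx": 1, "dy": 0, "dz": 0, "yaw": 0},
    {"dx": 0, "dy": 0, "dz": 0, "yaw": 0},
    {"dx": 0, "dy": 0, "dz": 0, "yaw": 0},
    {"dx": 0, "dy": 0, "dz": 0, "yaw": 0},
  ],
)

```text
t: 5.27
eef_pos: [412.4, 300.8, 1.8]
tcp_rot: [3.141, -0.004, -2.631]
ft_force: [-12.9, 3.9, 5.6]
opening: 0.002
```

Request:
drive_tool(
  commands=[
    {"dx": -10, "dy": 0, "dz": 0, "yaw": 0},
    {"dx": -20, "dy": 0, "dz": 0, "yaw": 0},
    {"dx": -20, "dy": 0, "dz": 10, "yaw": 0},
    {"dx": 0, "dy": 0, "dz": 40, "yaw": 0},
    {"dx": 0, "dy": 0, "dz": 40, "yaw": 0},
  ],
)

```text
t: 5.68
eef_pos: [363.0, 300.4, 92.0]
tcp_rot: [-3.141, -0.004, -2.63]
ft_force: [0.9, -0.1, 0.7]
opening: 0.005
```

Request:
drive_tool(
  commands=[
    {"dx": 0, "dy": 0, "dz": 40, "yaw": 0},
    {"dx": 0, "dy": 0, "dz": 40, "yaw": 0},
    {"dx": 0, "dy": 0, "dz": 20, "yaw": 0},
  ],
  grip=1,
)

```text
t: 5.93
eef_pos: [365.6, 301.6, 196.4]
tcp_rot: [3.142, 0.006, -2.631]
ft_force: [-0.1, 0.4, -0.9]
opening: 0.158
```

```bash
python3 pic.py s9 100 290 220 410 3
python3 - <<'E'
from st import *
snap("top","pics/t9.png")
for q in("bush_top","disc_top","tab_front","probe"):
  for n in("side","top"):
    r=env.place_of(q,n)
    if r: print(q,n,r[0]["conf"],r[0]["pixel"],atz(n,r[0]["pixel"],{"b":94,"d":27,"t":37,"p":20}[q[0]]))
E
```

```text
t 5.9333
joints [ 0.5504  0.2519  1.8948 -0.0002  0.9888 -1.5308]
eef_pos [365.5924 301.6142 196.4252]
tcp_rot [ 3.1415  0.006  -2.6311]
ft_force [-0.1314  0.4428 -0.948 ]
opening 0.15830149272018765
t 5.9833
joints [ 0.5504  0.2499  1.8922 -0.0002  0.9902 -1.5308]
eef_pos [366.4945 302.1621 198.2442]
tcp_rot [ 3.1414  0.0093 -2.6311]
ft_force [1.5482 0.8427 2.3397]
opening 0.2046947394678723
bush_top side 0.65 [349.1, 210.9] [505.3682 305.6843  94.    ]
bush_top top 0.75 [355.2, 176.7] [509.7425 286.7759  94.    ]
disc_top side 0.75 [347.6, 237.7] [503.6273 295.8648  27.    ]
disc_top top 0.62 [349.9, 184.2] [506.3443 296.5308  27.    ]
tab_front side 0.81 [304.1, 237.3] [422.9355 300.5575  37.    ]
probe side 0.65 [319.9, 191.3] [468.082  423.5629  20.    ]
probe top 0.63 [297.5, 203.7] [459.8041 428.0702  20.    ]
```

View pics/es9.png

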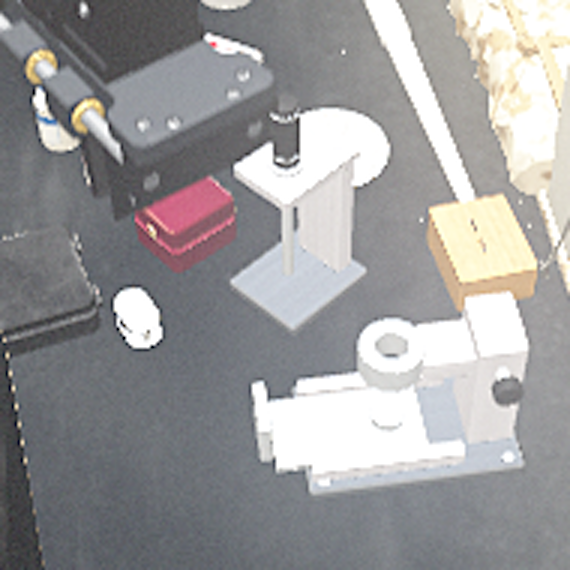

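```bash
cat > fit.py <<'E'
from h import *
from scipy.optimize import minimize
np.set_printoptions(precision=2,suppress=True)
def circ(c,r,z,k=64):
    a=np.linspace(0,2*np.pi,k);return [np.array([c[0]+r*np.cos(t),c[1]+r*np.sin(t),z]) for t in a]
def cylmask(n,c,r,z0,z1,S=4,box=None):
    pts=np.array([proj(n,p) for p in circ(c,r,z0)+circ(c,r,z1)])
    m=np.zeros((400*S,640*S),np.uint8)
    cv2.fillConvexPoly(m,cv2.convexHull(((pts+.5)*S-.5).astype(np.float32).round().astype(np.int32)),1)
    return cv2.resize(m.astype(np.float32),(640,400),interpolation=cv2.INTER_AREA)
E
python3 - <<'E'
from fit import *
for n in("side","top"):
    im=cv2.imread(f"pics/{n}0.png");g=im.max(2).astype(float)
    g0=np.clip((130-g)/80,0,1)
    c0=np.array([458,428.])
    M=cylmask(n,c0,9,124,174);ys,xs=np.where(M>0);b=(ys.min()-4,ys.max()+5,xs.min()-4,xs.max()+5)
    print(n,b)
    v=im[b[0]:b[1],b[2]:b[3]];cv2.imwrite(f"pics/p{n}.png",cv2.resize(v,None,fx=14,fy=14,interpolation=cv2.INTER_NEAREST))
E
```

```text
side (np.int64(126), np.int64(162), np.int64(304), np.int64(324))
top (np.int64(184), np.int64(205), np.int64(285), np.int64(304))
```

View pics/pside.png

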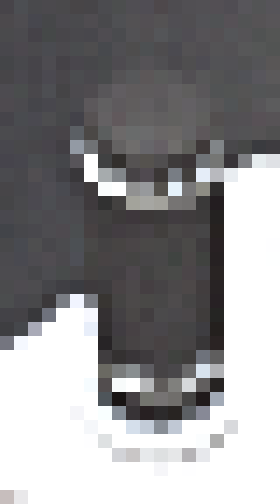

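View pics/ptop.png

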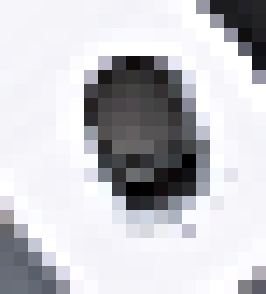

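Run:
```python
from fit import *
from scipy.optimize import least_squares
def ext(n,c,z0=124,z1=174,r=9):
    p=np.array([proj(n,q) for q in circ(c,r,z0)+circ(c,r,z1)])+.5
    return p[:,0].min(),p[:,0].max(),p[:,1].min(),p[:,1].max()
so=np.array([310.0,320,131,155.3]); to=np.array([291.0,299.6,188.1,198.7])
for c in [(458,428),(460,428),(458,426)]:
    print(c,np.array(ext("side",c)),np.array(ext("top",c)))
for n,o in(("side",so),("top",to)):
    r=least_squares(lambda c:np.array(ext(n,c))-o,[458,428.]);print(n,r.x,r.fun)
# bush: outer rim top circle z=94 r=20 + bore r=10
for n in("side","top"):
    im=cv2.imread(f"pics/{n}0.png")
    p=proj(n,(507.5,296.5,94)).astype(int);v=im[p[1]-18:p[1]+18,p[0]-18:p[0]+18];print(p-18)
    cv2.imwrite(f"pics/b{n}.png",cv2.resize(v,None,fx=16,fy=16,interpolation=cv2.INTER_NEAREST))
    e=lambda c,r:np.array([proj(n,q) for q in circ(c,r,94)])+.5
    for r in(10,20):
        q=e((507.5,296.5),r)-(p-18);print(n,r,np.array([q[:,0].min(),q[:,0].max(),q[:,1].min(),q[:,1].max()])*16)
```

```text
(458, 428) [308.88 319.16 130.42 157.27] [289.62 299.17 188.71 200.9 ]
(460, 428) [309.99 320.21 130.32 157.17] [289.62 299.17 187.82 200.04]
(458, 426) [309.01 319.29 131.15 158.02] [290.53 300.04 188.7  200.89]
side [460.03 429.67] [-0.11  0.11 -1.28  1.25]Traceback (most recent call last):
  File "<stdin>", line 10, in <module>
    return func(*args, **kwargs)
    result = trf(vector_fun.fun, vector_fun.jac, x0, f0, J0, lb, ub, ftol, xtol,
                 gtol, max_nfev, x_scale, loss_function, tr_solver,
                 tr_options.copy(), verbose, callback=callback_wrapped)
    return trf_no_bounds(
        fun, jac, x0, f0, J0, ftol, xtol, gtol, max_nfev, x_scale,
        loss_function, tr_solver, tr_options, verbose, callback=callback)
    f_new = fun(x_new)
    self._update_fun()
    ~~~~~~~~~~~~~~~~^^
    self.f = self.fun_wrapped(xp_copy(self.x))
             ~~~~~~~~~~~~~~~~^^^^^^^^^^^^^^^^^
    return np.atleast_1d(self.fun(x))
                         ~~~~~~~~^^^
    return self.f(x, *self.args, **self.kwargs)
           ~~~~~~^^^^^^^^^^^^^^^^^^^^^^^^^^^^^^
  File "<stdin>", line 10, in <lambda>
  File "<stdin>", line 4, in ext
  File "h.py", line 11, in proj
    K,R,t=cal(n);q=K@(R@np.array(P,float)+t);return q[:2]/q[2]
          ~~~^^^
  File "h.py", line 4, in cal
    c=env.calibration(n);K=np.array(c["intrinsics"],float);R=cv2.Rodrigues(np.array(c["rvec"],float))[0];t=np.array(c["tvec"],float).ravel()
ValueError: time passes only in moves, steps and waits
```

```bash
python3 - <<'E'
from cell import env
import pickle
try:
    c={n:env.calibration(n) for n in("side","top")};pickle.dump(c,open("cal.pkl","wb"));print("ok")
except Exception as e: print(e)
E
python3 - <<'E'
s=open("h.py").read()
s=s.replace("from cell import env\n","from cell import env\nimport pickle\nCAL=pickle.load(open('cal.pkl','rb'))\n").replace("c=env.calibration(n)","c=CAL[n]")
open("h.py","w").write(s)
E
```

```text
ok
```

Run:
```python
from fit import *
from scipy.optimize import least_squares
def ext(n,c,z0=124,z1=174,r=9):
    p=np.array([proj(n,q) for q in circ(c,r,z0)+circ(c,r,z1)])+.5
    return p[:,0].min(),p[:,0].max(),p[:,1].min(),p[:,1].max()
so=np.array([310.5,320,131,155.8]); to=np.array([291.0,299.6,188.1,198.7])
for n,o in(("side",so),("top",to)):
    r=least_squares(lambda c:np.array(ext(n,c))-o,[458,428.]);print(n,r.x,r.fun)
for n in("side","top"):
    im=cv2.imread(f"pics/{n}0.png")
    p=proj(n,(507.5,296.5,94)).astype(int);v=im[p[1]-18:p[1]+18,p[0]-18:p[0]+18]
    cv2.imwrite(f"pics/b{n}.png",cv2.resize(v,None,fx=16,fy=16,interpolation=cv2.INTER_NEAREST))
    e=lambda c,r:np.array([proj(n,q) for q in circ(c,r,94)])+.5
    for r in(10,20):
        q=e((507.5,296.5),r)-(p-18);print(n,r,np.array([q[:,0].min(),q[:,0].max(),q[:,1].min(),q[:,1].max()])*16)
```

```text
side [460.41 428.94] [-0.35  0.36 -1.04  1.  ]
top [461.15 425.94] [-0.44  0.46 -0.81  0.84]
side 10 [207.81 390.17 238.11 380.65]
side 20 [116.67 481.45 168.56 453.7 ]
top 10 [230.2  365.44 241.06 372.82]
top 20 [162.62 433.12 175.47 439.  ]
```

View pics/bside.png

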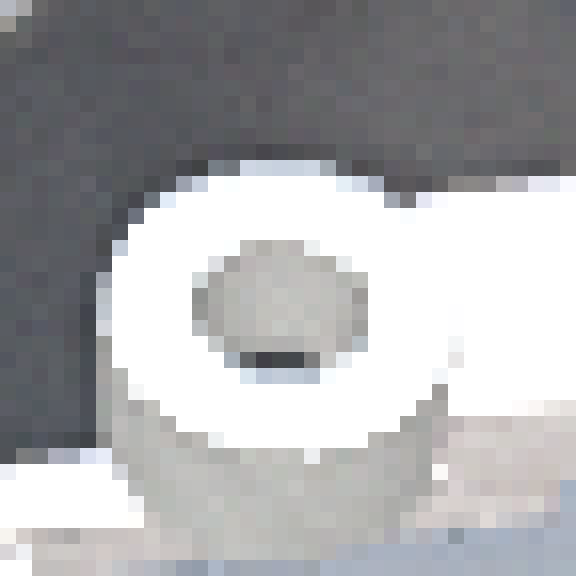

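View pics/btop.png

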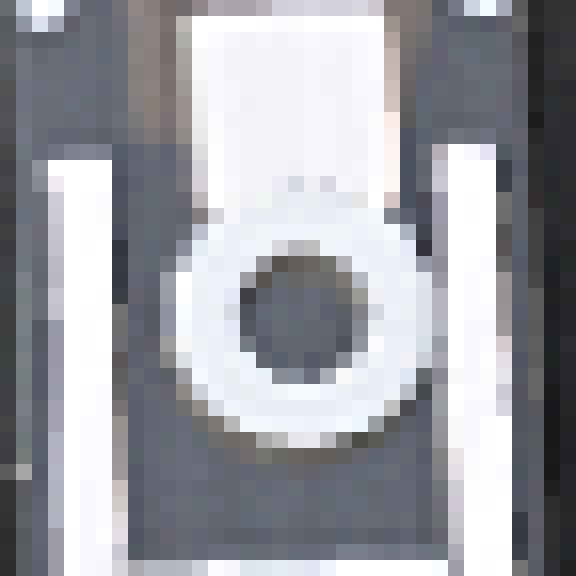

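Request:
drive_tool(
  commands=[
    {"dx": 5, "dy": 7, "dz": 0, "yaw": -7},
    {"dx": 5, "dy": 7, "dz": 0, "yaw": -7},
    {"dx": 5, "dy": 7, "dz": 0, "yaw": -7},
    {"dx": 5, "dy": 7, "dz": 0, "yaw": -7},
    {"dx": 5, "dy": 7, "dz": 0, "yaw": -7},
  ],
  grip=1,
)

```text
t: 6.85
eef_pos: [390.0, 336.3, 191.3]
tcp_rot: [-3.141, -0.001, 3.035]
ft_force: [0.4, 0.2, -0.2]
opening: 0.931
```

Request:
drive_tool(
  commands=[
    {"dx": 5, "dy": 7, "dz": 0, "yaw": -7},
    {"dx": 5, "dy": 7, "dz": 0, "yaw": -7},
    {"dx": 5, "dy": 7, "dz": 0, "yaw": -7},
    {"dx": 5, "dy": 7, "dz": 0, "yaw": -7},
    {"dx": 5, "dy": 7, "dz": 0, "yaw": -7},
  ],
)

```text
t: 7.27
eef_pos: [415.0, 371.3, 191.2]
tcp_rot: [-3.141, -0.0, 2.424]
ft_force: [0.2, 1.1, -0.5]
opening: 1.0
```

Request:
drive_tool(
  commands=[
    {"dx": 5, "dy": 7, "dz": 0, "yaw": -7},
    {"dx": 5, "dy": 7, "dz": 0, "yaw": -7},
    {"dx": 5, "dy": 7, "dz": 0, "yaw": -7},
    {"dx": 5, "dy": 7, "dz": 0, "yaw": -7},
    {"dx": 5, "dy": 7, "dz": 0, "yaw": -7},
  ],
)

```text
t: 7.68
eef_pos: [440.0, 406.3, 191.1]
tcp_rot: [-3.14, 0.001, 1.813]
ft_force: [-0.3, 1.0, 0.8]
opening: 1.0
```

Request:
drive_tool(
  commands=[
    {"dx": 8, "dy": 8, "dz": 0, "yaw": -7},
    {"dx": 8, "dy": 8, "dz": 0, "yaw": -7},
    {"dx": 3, "dy": 5, "dz": 0, "yaw": 0},
    {"dx": 0, "dy": 0, "dz": 0, "yaw": 0},
  ],
)

```text
t: 8.02
eef_pos: [459.2, 427.5, 191.0]
tcp_rot: [-3.141, 0.001, 1.579]
ft_force: [0.0, 0.1, -0.1]
opening: 1.005
```

```bash
python3 pic.py s10 40 210 230 400 3
python3 - <<'E'
from h import *
snap("top","pics/t10.png")
E
```

```text
t 8.0167
joints [ 0.6445  0.4828  1.536  -0.      1.1237  0.6365]
eef_pos [459.1553 427.5201 191.0102]
tcp_rot [-3.1409  0.0006  1.5788]
ft_force [ 0.0428  0.1334 -0.0998]
opening 1.00476301661071
```

View pics/es10.png

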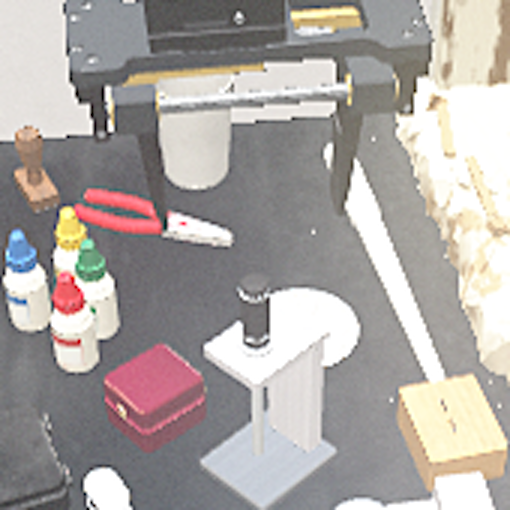

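View pics/t10.png

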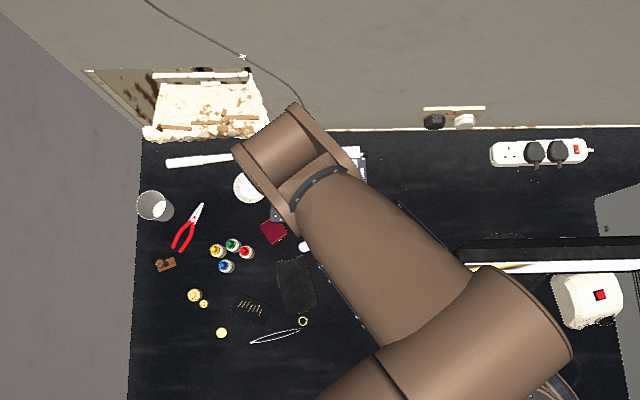

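Run:
```python
from h import *
im=cv2.imread("pics/s10.png")
g=cv2.resize(im[70:145,265:365],None,fx=8,fy=8,interpolation=cv2.INTER_CUBIC)
g=(255*(g/255.)**.45).astype(np.uint8);cv2.imwrite("pics/z10.png",g)
for o in(-53,53):
  for dz in (0,30,35,40): 
    print(o,dz,[((proj("side",(459.2+o+a,427.5+b,191+dz))+.5-[265,70])*8).round(0) for a,b in((-6,-10),(6,-10),(-6,10),(6,10))])
```

```text
-53 0 [array([132., 506.]), array([187., 501.]), array([125., 447.]), array([179., 442.])]
-53 30 [array([122., 398.]), array([178., 394.]), array([115., 339.]), array([171., 334.])]
-53 35 [array([120., 380.]), array([177., 375.]), array([113., 320.]), array([169., 316.])]
-53 40 [array([118., 361.]), array([175., 356.]), array([111., 302.]), array([168., 297.])]
53 0 [array([612., 463.]), array([666., 458.]), array([598., 405.]), array([651., 400.])]
53 30 [array([616., 356.]), array([672., 351.]), array([602., 297.]), array([656., 293.])]
53 35 [array([617., 337.]), array([672., 332.]), array([602., 279.]), array([657., 274.])]
53 40 [array([618., 318.]), array([673., 314.]), array([603., 260.]), array([658., 256.])]
```

View pics/z10.png

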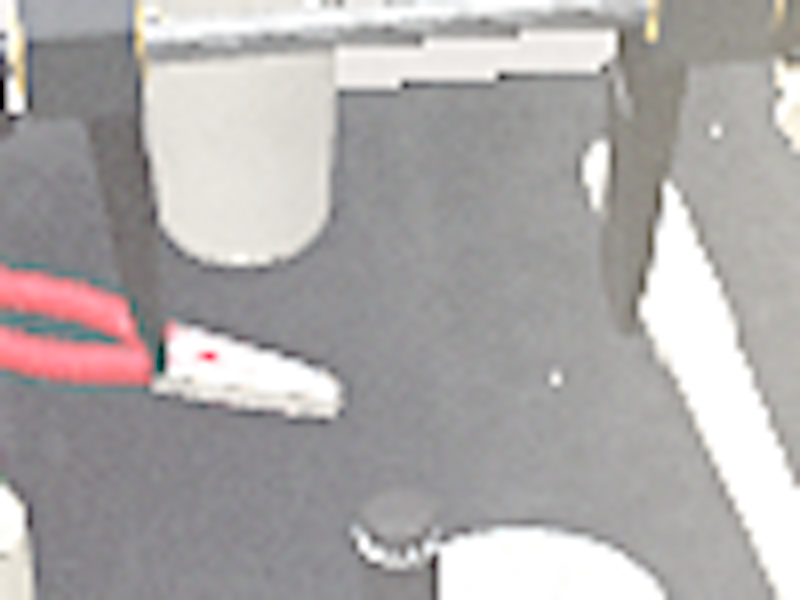

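Request:
drive_tool(
  commands=[
    {"dx": 3, "dy": 1, "dz": -20, "yaw": 0},
    {"dx": 0, "dy": 0, "dz": -20, "yaw": 0},
    {"dx": 0, "dy": 0, "dz": -10, "yaw": 0},
    {"dx": 0, "dy": 0, "dz": 0, "yaw": 0},
  ],
)

```text
t: 8.45
eef_pos: [460.7, 427.0, 139.9]
tcp_rot: [-3.139, 0.002, 1.577]
ft_force: [0.2, -0.6, 0.2]
opening: 1.0
```

```bash
python3 pic.py s11 70 200 250 400 5
```

```text
t 8.45
joints [ 0.6424  0.5351  1.5902 -0.0001  1.0202  0.6367]
eef_pos [460.7337 427.04   139.8759]
tcp_rot [-3.1385  0.0024  1.5766]
ft_force [ 0.2239 -0.5958  0.2063]
opening 1.0003227442260474
```

View pics/es11.png

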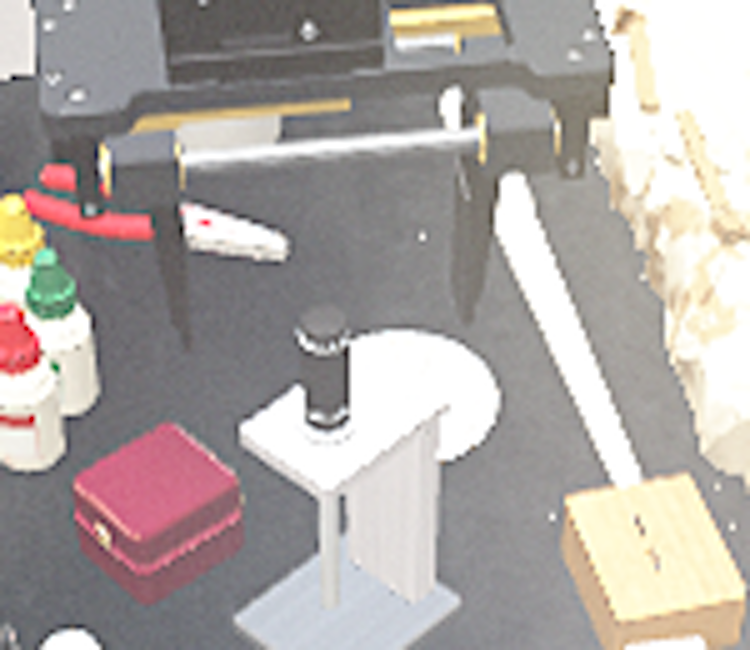

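Run:
```python
from h import *
im=cv2.imread("pics/s11.png")
for c0,n in((275,"a"),(330,"b")):
  g=cv2.resize(im[118:148,c0:c0+30],None,fx=14,fy=14,interpolation=cv2.INTER_NEAREST)
  g=(255*(g/255.)**.4).astype(np.uint8);cv2.imwrite("pics/z11%s.png"%n,g)
a=cv2.imread("pics/z11a.png");b=cv2.imread("pics/z11b.png");cv2.imwrite("pics/z11.png",np.hstack([a,b])[:, :800])
```

```text
(no output)
```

View pics/z11.png

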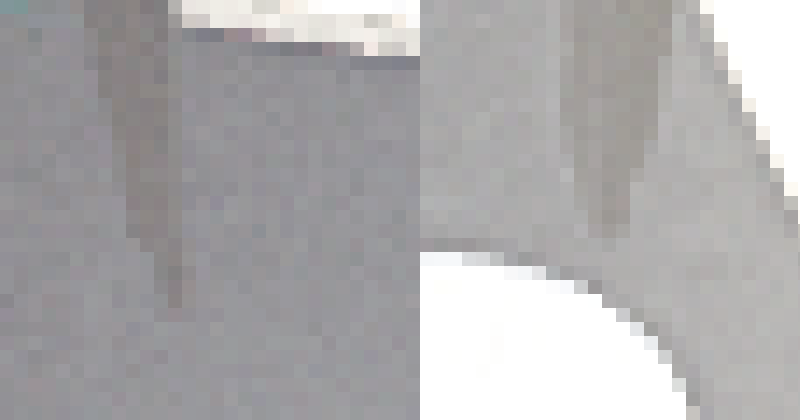

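Run:
```python
from h import *
np.set_printoptions(precision=1,suppress=True)
for z in(170,175,180): 
  print(z,atz("side",(288.3,139.5),z),atz("side",(342.5,134.8),z))
```

```text
170 [412.1 421.9 170. ] [510.  421.3 170. ]
175 [411.9 416.3 175. ] [509.  415.7 175. ]
180 [411.7 410.7 180. ] [507.9 410.1 180. ]
```

Request:
drive_tool(
  commands=[
    {"dx": 0, "dy": 0, "dz": -15, "yaw": 0},
    {"dx": 0, "dy": 0, "dz": -15, "yaw": 0},
    {"dx": 0, "dy": 0, "dz": -8, "yaw": 0},
    {"dx": 0, "dy": 0, "dz": 0, "yaw": 0},
  ],
)

```text
t: 8.83
eef_pos: [461.5, 427.7, 103.3]
tcp_rot: [-3.14, 0.001, 1.576]
ft_force: [0.9, 0.6, 0.6]
opening: 1.002
```

```bash
python3 pic.py s12 70 200 250 400 5
```

```text
t 8.8333
joints [ 0.6426  0.5758  1.6251 -0.0001  0.9422  0.6379]
eef_pos [461.472  427.7323 103.3426]
tcp_rot [-3.1405  0.0009  1.5755]
ft_force [0.872  0.6283 0.6215]
opening 1.002032455998863
```

View pics/es12.png

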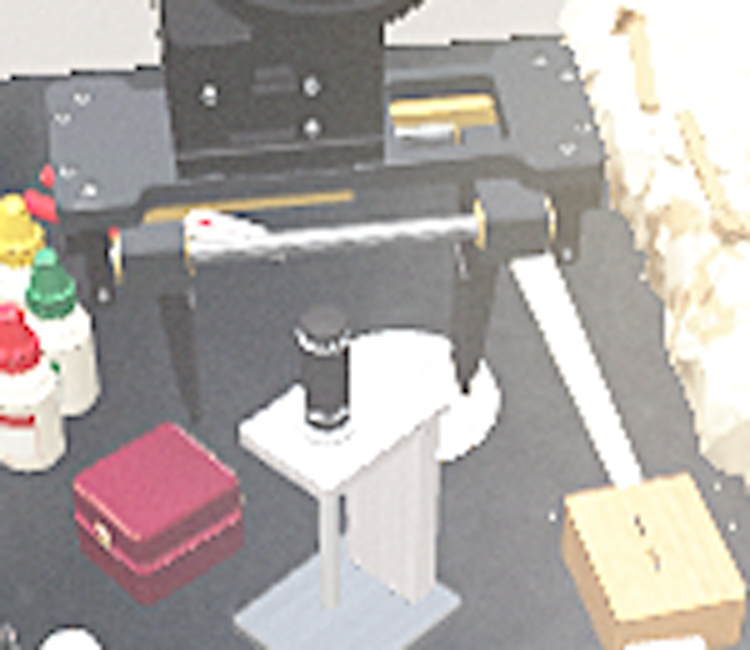

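Request:
drive_tool(
  commands=[
    {"dx": 0, "dy": 0, "dz": -2, "yaw": 0},
    {"dx": 0, "dy": 0, "dz": 0, "yaw": 0},
    {"dx": 0, "dy": 0, "dz": 0, "yaw": 0},
    {"dx": 0, "dy": 0, "dz": 0, "yaw": 0},
    {"dx": 0, "dy": 0, "dz": 0, "yaw": 0},
  ],
  grip=0,
)

```text
t: 9.3
eef_pos: [462.0, 428.1, 102.3]
tcp_rot: [3.141, -0.0, 1.575]
ft_force: [0.6, -0.7, 0.0]
opening: 0.709
```

Request:
drive_tool(
  commands=[
    {"dx": 0, "dy": 0, "dz": 0, "yaw": 0},
    {"dx": 0, "dy": 0, "dz": 0, "yaw": 0},
    {"dx": 0, "dy": 0, "dz": 0, "yaw": 0},
    {"dx": 0, "dy": 0, "dz": 0, "yaw": 0},
    {"dx": 0, "dy": 0, "dz": 0, "yaw": 0},
  ],
)

```text
t: 9.72
eef_pos: [461.9, 428.0, 101.9]
tcp_rot: [3.142, 0.0, 1.575]
ft_force: [-0.2, -0.8, -0.5]
opening: 0.356
```

Request:
drive_tool(
  commands=[
    {"dx": 0, "dy": 0, "dz": 0, "yaw": 0},
    {"dx": 0, "dy": 0, "dz": 0, "yaw": 0},
    {"dx": 0, "dy": 0, "dz": 0, "yaw": 0},
    {"dx": 0, "dy": 0, "dz": 0, "yaw": 0},
  ],
)

```text
t: 10.05
eef_pos: [461.8, 428.0, 101.9]
tcp_rot: [-3.142, 0.0, 1.575]
ft_force: [-0.2, -0.2, -0.1]
opening: 0.185
```

```bash
python3 pic.py s13 70 200 250 400 5
```

```text
t 10.05
joints [ 0.6426  0.5774  1.6263 -0.0001  0.9379  0.6385]
eef_pos [461.8191 427.9961 101.9328]
tcp_rot [-3.1416  0.0001  1.5749]
ft_force [-0.2234 -0.2382 -0.1278]
opening 0.18469969901204994
```

View pics/es13.png

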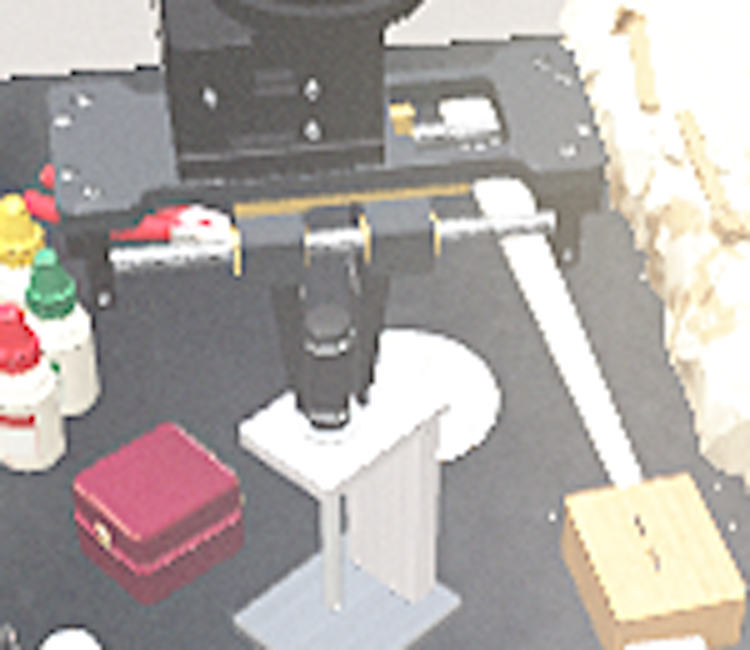

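Request:
drive_tool(
  commands=[
    {"dx": 0, "dy": 0, "dz": 10, "yaw": 0},
    {"dx": 0, "dy": 0, "dz": 25, "yaw": 0},
    {"dx": 0, "dy": 0, "dz": 25, "yaw": 0},
    {"dx": 0, "dy": 0, "dz": 25, "yaw": 0},
    {"dx": 0, "dy": 0, "dz": 25, "yaw": 0},
  ],
)

```text
t: 10.52
eef_pos: [461.8, 427.9, 213.9]
tcp_rot: [3.141, -0.0, 1.575]
ft_force: [-0.3, 0.1, -1.5]
opening: 0.185
```

Request:
drive_tool(
  commands=[
    {"dx": 0, "dy": 0, "dz": 10, "yaw": 0},
    {"dx": 0, "dy": 0, "dz": 5, "yaw": 0},
    {"dx": 0, "dy": 0, "dz": 0, "yaw": 0},
    {"dx": 0, "dy": 0, "dz": 0, "yaw": 0},
  ],
)

```text
t: 10.85
eef_pos: [461.5, 427.7, 225.9]
tcp_rot: [-3.14, 0.001, 1.575]
ft_force: [0.5, 0.5, -1.1]
opening: 0.181
```

```bash
python3 pic.py s14 30 180 250 400 4
```

```text
t 10.85
joints [ 0.6425  0.4566  1.4847 -0.0001  1.2018  0.6385]
eef_pos [461.5132 427.7159 225.8601]
tcp_rot [-3.1405  0.0009  1.5748]
ft_force [ 0.5159  0.5446 -1.0961]
opening 0.18145624263080304
```

View pics/es14.png

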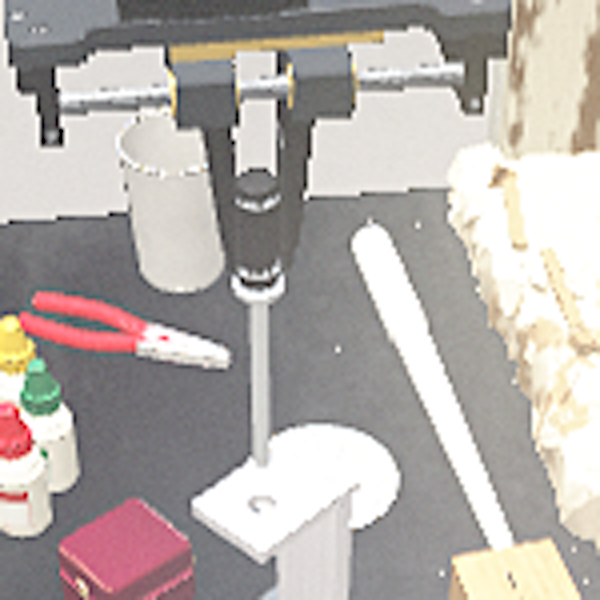

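Request:
drive_tool(
  commands=[
    {"dx": 5, "dy": -15, "dz": 0, "yaw": 0},
    {"dx": 5, "dy": -15, "dz": 0, "yaw": 0},
    {"dx": 5, "dy": -15, "dz": 0, "yaw": 0},
    {"dx": 5, "dy": -15, "dz": 0, "yaw": 0},
    {"dx": 5, "dy": -15, "dz": 0, "yaw": 0},
  ],
)

```text
t: 11.32
eef_pos: [487.2, 350.9, 226.2]
tcp_rot: [-3.141, 0.001, 1.574]
ft_force: [-0.4, 0.3, -0.6]
opening: 0.179
```

Request:
drive_tool(
  commands=[
    {"dx": 5, "dy": -15, "dz": 0, "yaw": 0},
    {"dx": 5, "dy": -15, "dz": 0, "yaw": 0},
    {"dx": 5, "dy": -15, "dz": 0, "yaw": 0},
    {"dx": 5, "dy": -11, "dz": 0, "yaw": 0},
    {"dx": 0, "dy": 0, "dz": 0, "yaw": 0},
  ],
)

```text
t: 11.73
eef_pos: [507.7, 294.5, 226.6]
tcp_rot: [-3.141, 0.001, 1.573]
ft_force: [-0.7, 0.6, -2.2]
opening: 0.185
```

Request:
drive_tool(
  commands=[
    {"dx": 0, "dy": 0, "dz": -10, "yaw": 0},
    {"dx": 0, "dy": 0, "dz": -10, "yaw": 0},
    {"dx": 0, "dy": 0, "dz": 0, "yaw": 0},
    {"dx": 0, "dy": 0, "dz": 0, "yaw": 0},
  ],
)

```text
t: 12.07
eef_pos: [506.2, 297.4, 205.8]
tcp_rot: [-3.14, 0.001, 1.576]
ft_force: [0.6, 0.0, 0.4]
opening: 0.187
```

```bash
python3 pic.py s15 90 270 270 430 4;python3 - <<'E'
from h import *
np.set_printoptions(precision=1,suppress=True)
for r in env.place_of("probe","side")[:2]: print(r, atz("side",r["pixel"],124))
for r in env.place_of("bush_top","side")[:2]: print(r, atz("side",r["pixel"],94))
E
```

```text
t 12.0667
joints [ 0.4187  0.4109  1.6177 -0.      1.115   0.4138]
eef_pos [506.1906 297.4089 205.7934]
tcp_rot [-3.1398  0.0008  1.5757]
ft_force [0.5729 0.0257 0.397 ]
opening 0.18706923278814322
{'pixel': [355.5, 204.9], 'conf': 0.76} [513.  293.3 124. ]
{'pixel': [353.7, 213.1], 'conf': 0.7} [512.5 299.7  94. ]
{'pixel': [264.5, 207.9], 'conf': 0.34} [357.6 332.8  94. ]
```

View pics/es15.png

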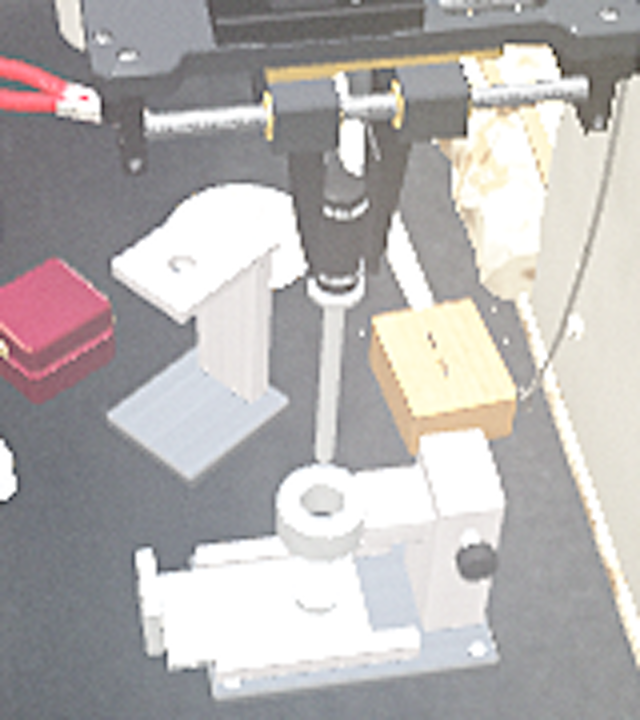

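Run:
```python
from h import *
im=cv2.imread("pics/s15.png")
cv2.imwrite("pics/z15.png",cv2.resize(im[160:235,330:380],None,fx=11,fy=8*11//8,interpolation=cv2.INTER_NEAREST)[:600])
cv2.imwrite("pics/z15.png",cv2.resize(im[180:234,325:379],None,fx=11,fy=11,interpolation=cv2.INTER_NEAREST))
```

```text
(no output)
```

View pics/z15.png

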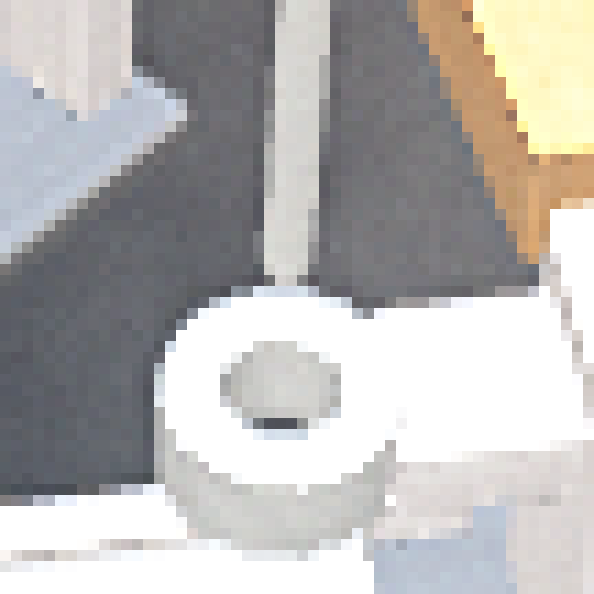

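Run:
```python
from fit import *
c=(506.3,297)
b=np.array([proj("side",q) for q in circ(c,10,94)])+.5
t=np.array([proj("side",q) for q in circ(c,4,123.9)])+.5
E=lambda p:np.array([p[:,0].min(),p[:,0].max(),p[:,1].min(),p[:,1].max()])
print("bore",E(b),"tip",E(t))
print("obs bore",325+220/11,325+341/11,180+341/11,180+437/11,"tip",325+264/11,325+313/11,180+286/11)
for d in((1,0),(0,1)): 
  print(d,proj("side",(c[0]+d[0],c[1]+d[1],124))-proj("side",(*c,124)))
```

```text
bore [345.27 356.66 210.74 219.64] tip [349.38 354.07 202.42 206.02]
obs bore 345.0 356.0 211.0 219.72727272727272 tip 349.0 353.45454545454544 206.0
(1, 0) [ 0.58 -0.06]
(0, 1) [-0.1  -0.44]
```

Request:
drive_tool(
  commands=[
    {"dx": 0, "dy": 0, "dz": -8, "yaw": 0},
    {"dx": 0, "dy": 0, "dz": -8, "yaw": 0},
    {"dx": 0, "dy": 0, "dz": -5, "yaw": 0},
    {"dx": 0, "dy": 0, "dz": 0, "yaw": 0},
    {"dx": 0, "dy": 0, "dz": 0, "yaw": 0},
  ],
)

```text
t: 12.63
eef_pos: [506.7, 296.9, 185.5]
tcp_rot: [-3.141, 0.0, 1.575]
ft_force: [-0.1, -0.7, -0.6]
opening: 0.189
```

```bash
python3 pic.py s16 90 270 270 430 4
python3 - <<'E'
from fit import *
im=cv2.imread("pics/s16.png")
cv2.imwrite("pics/z16.png",cv2.resize(im[180:234,325:379],None,fx=11,fy=11,interpolation=cv2.INTER_NEAREST))
c=(506,297);z=20+env.state()["eef_pos"][2]-101.93
E=lambda p:np.array([p[:,0].min(),p[:,0].max(),p[:,1].min(),p[:,1].max()])
for r,zz in((4,z),(10,94)): print(z,(E(np.array([proj("side",q) for q in circ(c,r,zz)])+.5)-[325,325,180,180])*11)
E
```

```text
t 12.6333
joints [ 0.4176  0.43    1.6442 -0.0001  1.0682  0.4136]
eef_pos [506.7171 296.9314 185.4745]
tcp_rot [-3.1408  0.0004  1.5749]
ft_force [-0.1484 -0.6651 -0.6128]
opening 0.1889347064143749
103.95058542320461 [261.14 311.75 328.   367.29]
103.95058542320461 [221.08 346.42 338.29 436.24]
```

View pics/z16.png

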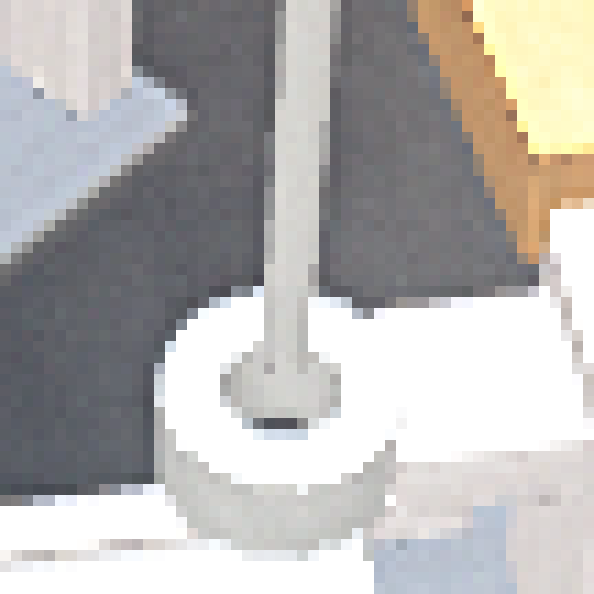

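Run:
```python
import cv2,numpy as np
im=cv2.imread("pics/s16.png")[205:224,340:362].astype(float)
g=np.clip((im-150)*255/90,0,255).astype(np.uint8)
cv2.imwrite("pics/z16b.png",cv2.resize(g,None,fx=26,fy=26,interpolation=cv2.INTER_NEAREST))
print(im.mean(2).astype(int))
im=cv2.imread("pics/s15.png")[205:224,340:362].astype(float);print(im.mean(2).astype(int))
```

```text
[[102 105  95 100 100  93  93  92  76 205 214 208 209 165  92 105 115 114
  115 118 117 126]
 [ 99 102  95  96  82  78 141 131 233 200 209 206 201 187 110  93  95 106
  115 115 112 114]
 [ 93  91  82 100 185 227 255 255 255 196 205 208 192 250 249 235 198  97
  100 100 119 149]
 [ 95  88 134 251 255 255 255 255 255 193 208 207 188 255 255 255 255 188
  140 248 255 255]
 [ 87 133 255 255 255 255 255 255 255 193 208 204 185 255 255 255 255 255
  255 255 255 255]
 [ 98 255 255 255 255 255 255 255 255 198 207 204 185 255 255 255 255 255
  255 255 255 255]
 [224 255 255 255 255 255 255 255 209 199 206 205 183 255 255 255 255 255
  255 255 255 255]
 [255 255 255 255 255 255 237 183 202 195 211 201 185 189 244 255 255 255
  255 255 255 255]
 [255 255 255 255 255 229 180 201 203 169 211 208 187 208 198 209 255 255
  255 255 255 255]
 [255 255 255 255 255 160 184 196 204 210 210 209 208 206 201 172 255 255
  255 255 255 255]
 [255 255 255 255 255 169 184 195 198 207 209 210 207 208 201 187 255 255
  255 255 255 255]
 [255 255 255 255 255 209 182 196 198 205 208 211 207 208 195 177 255 255
  2
[... 1735 characters left out ...]
2 210 210 208 197 177 255 255
  255 255 255 255]
 [255 255 255 255 255 255 219 182 191 193 200 199 203 206 189 211 255 255
  255 255 255 251]
 [255 255 255 255 255 255 255 198 121  83  81  84 145 222 245 255 255 255
  255 255 255 242]
 [199 255 255 255 255 255 255 255 242 223 225 224 217 255 255 255 255 255
  255 255 253 255]
 [199 253 255 255 255 255 255 255 255 255 255 255 255 255 255 255 255 255
  255 255 180 255]
 [203 188 211 255 255 255 255 255 255 255 255 255 255 255 255 255 255 255
  255 195 192 255]
 [201 196 200 192 255 255 255 255 255 255 255 255 255 255 255 255 255 255
  187 185 198 205]
 [199 199 202 206 193 203 247 255 255 255 255 255 255 255 255 255 208 191
  185 185 193 224]]
```

View pics/z16b.png

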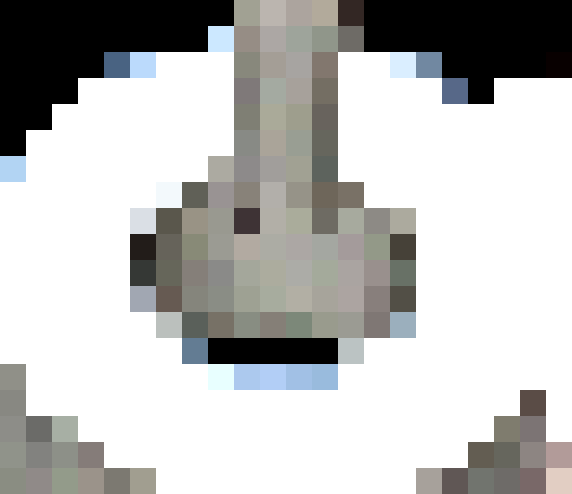

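Run:
```python
from fit import *
for z in(104,150,190): print(z,proj("side",(506.5,296,z))+.5)
im=cv2.imread("pics/s16.png").astype(float).mean(2)
for r in(172,176,180,184,190,196,202): print(r,im[r,344:362].astype(int))
```

```text
104 [351.42 211.99]
150 [352.64 194.57]
190 [353.8  178.06]
172 [106  96  80 254 255 255 222 115  52  58  53  47 113 160 255 255 216  96]
176 [103 101  98 100  93  88 104 204 200 200 200 214 126 129  95 105 106 105]
180 [106 109 105 103 105  98 127 214 208 212 207 163  99 113 111 110 114 112]
184 [106  99 109 102 102  92 171 214 212 208 207 117 101 105 109 116 114 117]
190 [108 106 109 102 100  88 213 212 210 209 204  95 107 111 112 112 114 117]
196 [102 108 105 105  92 125 216 213 207 211 126  98 110 114 114 117 112 115]
202 [103 104 105 104  93 173 213 210 208 201 101 114 116 122 119 120 121 118]
```

Run:
```python
from fit import *
E=lambda p:np.array([p[:,0].min(),p[:,0].max(),p[:,1].min(),p[:,1].max()])
for y in(297,295.5):
  for r,z in((11,203.95),(11,207.95),(9,207.95),(9,257.95)): print(y,r,z,E(np.array([proj("side",q) for q in circ((505.8,y),r,z)])+.5))
im=cv2.imread("pics/s16.png").astype(float).mean(2)
for r in range(158,179): print(r,im[r,343:366].astype(int))
# same for hanging probe in side0
im=cv2.imread("pics/s16.png")
cv2.imwrite("pics/z16c.png",cv2.resize(im[125:185,330:380],None,fx=10,fy=10,interpolation=cv2.INTER_NEAREST))
```

```text
297 11 203.95 [346.68 360.67 166.59 176.65]
297 11 207.95 [346.77 360.82 164.81 174.88]
297 9 207.95 [348.05 359.54 165.71 173.95]
297 9 257.95 [349.35 361.48 142.12 150.41]
295.5 11 203.95 [346.84 360.85 167.26 177.35]
295.5 11 207.95 [346.93 361.   165.47 175.58]
295.5 9 207.95 [348.21 359.72 166.38 174.64]
295.5 9 257.95 [349.52 361.67 142.79 151.11]
158 [255 145  68  71  76  77  77  82  75  81  80  82  75  78  83  77  80  83
  82  82  77  76  75]
159 [255  94  68  79  73  77  77  81  77  84  81  80  77  83  78  78  76  83
  84  85  78  72  72]
160 [77 75 70 76 75 80 82 77 83 80 79 77 83 78 79 82 81 82 82 87 81 72 75]
161 [ 91 107  72  78  78  77  86  83  82  79  85  80  81  84  83  85  79  85
  88  80  76  83  75]
162 [ 97 106  73  79  74  80  82  82  76  81  82  83  82  82  80  78  78  82
  87  82  80  73  78]
163 [ 98 103  85  78  78  78  80  82  83  77  81  80  83  80  78  79  78  86
  83  81  81  76  97]
164 [101 104  84  75  78  74  88  82  84  83  78  81  82  76  82  75  96  87
  84  77  79  84 120]
165 [102 103 104  73  75  76  85  80  78  81  82  84  82  82  77  72 164 11
[... 610 characters left out ...]
37 238]
172 [ 98 106  96  80 254 255 255 222 115  52  58  53  47 113 160 255 255 216
  96  97 124 235 238]
173 [105 105 105  89 114 255 255 255 255 218 221 223 219 255 255 255 255 236
  98  99 146 198 240]
174 [102 105 104  96  79 191 240 255 255 255 255 255 255 255 255 255 145  94
 102 104 152 112 242]
175 [106 113  97  98  94 101 160 185 243 239 240 255 255 193 188 153  96  99
 105 110 150 143 225]
176 [105 103 101  98 100  93  88 104 204 200 200 200 214 126 129  95 105 106
 105 116 152 147 128]
177 [108  99  99 101 101 102  97 124 210 208 205 204 199  93 100 106 107 107
 106 124 152 144 135]
178 [ 99 106 106 104 102 104  97 117 211 211 206 205 167  99 109 108 107 111
 109 136 150 151 137]
```

View pics/z16c.png

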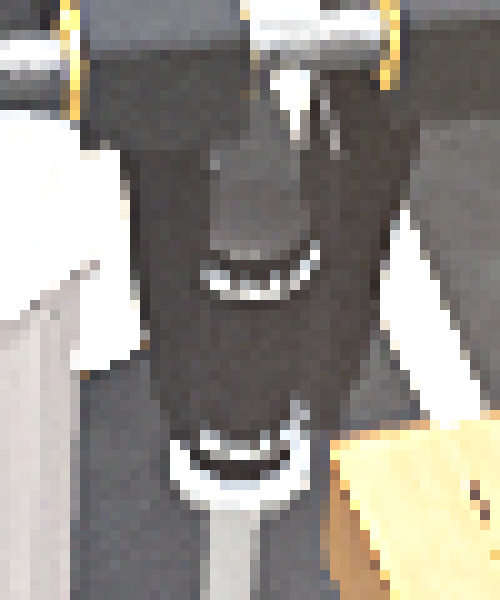

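Run:
```python
from fit import *
E=lambda p:np.array([p[:,0].min(),p[:,0].max(),p[:,1].min(),p[:,1].max()])
im=cv2.imread("pics/s15.png").astype(float).mean(2)
for r in range(158,169): print(r,im[r,343:366].astype(int))
for r in range(199,208): print(r,im[r,343:360].astype(int))
for r,z in((11,223.9),(9,227.9),(4,123.9)): print(E(np.array([proj("side",q) for q in circ((505.8,297),r,z)])+.5))
```

```text
158 [255 255 255  94  58  71  83 135  97  76  77  73  71  70  95  80 187 170
  96 100  90  98 123]
159 [255  91  87  93 131 127  89 245 163 101 133 128 119 181 169 130 118 255
 104 115 120 121 125]
160 [ 77  90 100  91 255 249  51 123 170 181 241 238 229 255 211 114 124 255
 108 108 117 120 118]
161 [ 89 102  95  79 255 255 113  58  63  89 130 126 123  80  52  46 200 255
  97 108 113 116 117]
162 [109 106 105  79 255 255 255 111  58  63  63  62  65  57  50 163 255 255
  96 107 111 117 123]
163 [101  99  99  86 217 255 255 255 222 170 113 116 111 169 219 255 255 220
  96 109 113 111 114]
164 [104 103 102  97 118 186 255 255 255 255 254 255 255 255 255 255 246 126
  95 105 117 118 116]
165 [106 109 106 101  97 131 187 242 255 255 255 255 255 255 255 189 153 101
 110 116 117 119 121]
166 [105 108  99 110 106 100 111 157 202 194 200 198 199 192 194 137 102 109
 112 116 115 117 115]
167 [106 108 108 105 109  99 104  90 201 197 196 198 200 124 101 105 109 115
 117 112 111 114 106]
168 [109 108 106 109 106 108 107  95 210 216 209 208 204 108 109 116 115 115
 113 112 115 135 161]
199 [102 103 105 102 102  89 213 215 209 207 169 102 112 118 118 120 123]
200 [101 102 104 106 100  92 215 214 211 212 176 106 115 114 123 121 115]
201 [102 105 105 106 101 124 216 214 213 207 168 111 118 118 122 119 121]
202 [105 105 100 106 101 123 215 211 210 206 147 104 125 118 125 122 120]
203 [103 104 106 103 101 113 219 215 211 210 143 111 114 116 124 124 119]
204 [105 103 102 101 104  91 206 221 216 200 117 112 115 116 122 122 123]
205 [100 102  99  96  90  83 111 209 201 130  90 107 111 108 119 116 122]
206 [ 92  90  80 145 137 232 223 218 220 225 186 114  97  99 111 118 118]
207 [102 186 229 255 255 255 255 255 255 255 255 248 238 200  97 104 100]
[347.15 361.44 157.55 167.65]
[348.55 360.29 156.6  164.87]
[349.09 353.78 202.45 206.05]
```

Request:
drive_tool(
  commands=[
    {"dx": 0, "dy": 0, "dz": -4, "yaw": 0},
    {"dx": 0, "dy": 0, "dz": -4, "yaw": 0},
    {"dx": 0, "dy": 0, "dz": -4, "yaw": 0},
    {"dx": 0, "dy": 0, "dz": -4, "yaw": 0},
    {"dx": 0, "dy": 0, "dz": -4, "yaw": 0},
  ],
)

```text
t: 13.1
eef_pos: [506.8, 297.0, 165.5]
tcp_rot: [-3.142, 0.0, 1.575]
ft_force: [0.2, 0.1, -0.6]
opening: 0.186
```

```bash
python3 pic.py s17 90 270 270 430 4
python3 - <<'E'
import cv2
im=cv2.imread("pics/s17.png")
cv2.imwrite("pics/z17.png",cv2.resize(im[180:234,325:379],None,fx=11,fy=11,interpolation=cv2.INTER_NEAREST))
E
```

```text
t 13.1
joints [ 0.4177  0.4503  1.6686 -0.0001  1.0227  0.4136]
eef_pos [506.8403 297.0021 165.4747]
tcp_rot [-3.1416  0.0001  1.5749]
ft_force [ 0.1728  0.0503 -0.6337]
opening 0.1855875899680529
```

View pics/z17.png

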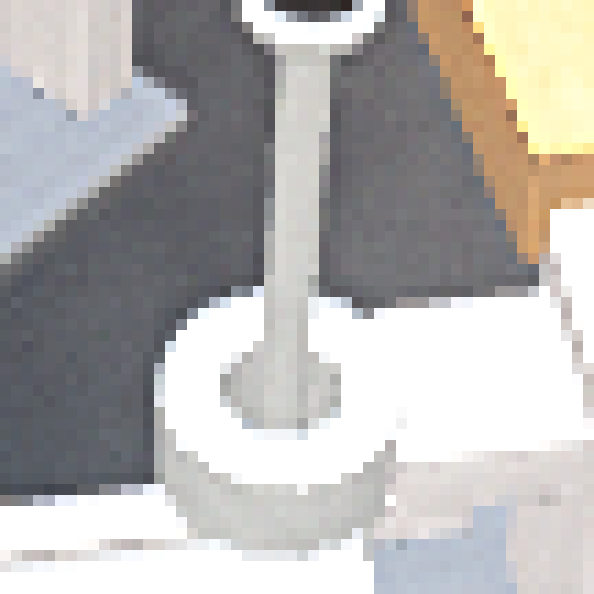

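Request:
drive_tool(
  commands=[
    {"dx": -0.5, "dy": 0, "dz": -4, "yaw": 0},
    {"dx": 0, "dy": 0, "dz": -4, "yaw": 0},
    {"dx": 0, "dy": 0, "dz": -4, "yaw": 0},
    {"dx": 0, "dy": 0, "dz": -4, "yaw": 0},
    {"dx": 0, "dy": 0, "dz": -4, "yaw": 0},
  ],
)

```text
t: 13.57
eef_pos: [506.4, 297.0, 145.5]
tcp_rot: [3.142, 0.0, 1.575]
ft_force: [-0.1, 0.1, -0.9]
opening: 0.185
```

Request:
drive_tool(
  commands=[
    {"dx": 0, "dy": 0, "dz": -4, "yaw": 0},
    {"dx": 0, "dy": 0, "dz": -4, "yaw": 0},
    {"dx": 0, "dy": 0, "dz": -4, "yaw": 0},
    {"dx": 0, "dy": 0, "dz": -4, "yaw": 0},
    {"dx": 0, "dy": 0, "dz": -4, "yaw": 0},
  ],
)

```text
t: 13.98
eef_pos: [506.4, 297.0, 125.6]
tcp_rot: [3.141, 0.0, 1.575]
ft_force: [-0.6, -0.3, -0.8]
opening: 0.184
```

```bash
python3 pic.py s18 90 270 270 430 4
```

```text
t 13.9833
joints [ 0.418   0.4946  1.7131 -0.0001  0.9339  0.414 ]
eef_pos [506.3782 297.002  125.5535]
tcp_rot [3.1415 0.     1.5749]
ft_force [-0.5785 -0.2553 -0.765 ]
opening 0.18423673526367831
```

View pics/es18.png

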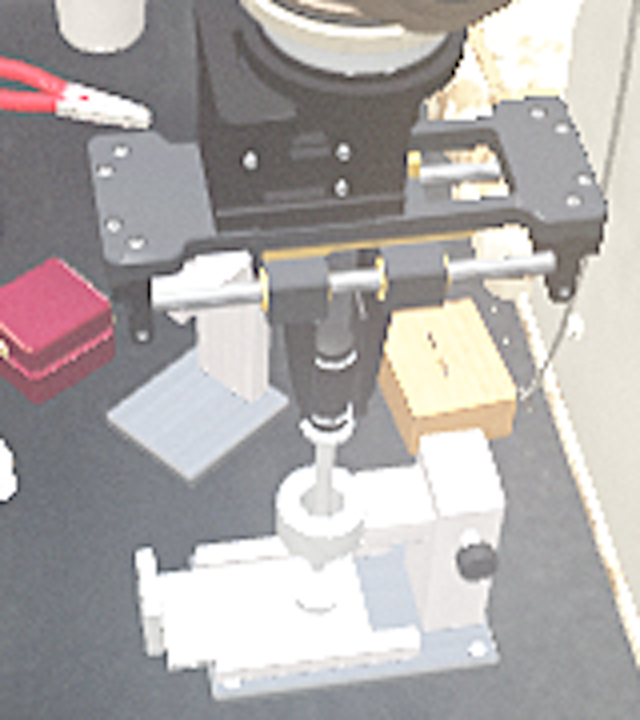

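Request:
drive_tool(
  commands=[
    {"dx": 0, "dy": 0, "dz": -3, "yaw": 0},
    {"dx": 0, "dy": 0, "dz": -3, "yaw": 0},
    {"dx": 0, "dy": 0, "dz": -3, "yaw": 0},
    {"dx": 0, "dy": 0, "dz": -1, "yaw": 0},
    {"dx": 0, "dy": 0, "dz": 0, "yaw": 0},
  ],
)

```text
t: 14.45
eef_pos: [506.3, 297.0, 115.7]
tcp_rot: [-3.141, 0.0, 1.575]
ft_force: [-0.1, -0.0, -0.7]
opening: 0.183
```

```bash
python3 pic.py s19 90 270 270 430 4
python3 - <<'E'
from fit import *
im=cv2.imread("pics/s19.png")
g=im[200:254,325:379].astype(float);g=np.clip((g-120)*1.9,0,255).astype(np.uint8)
cv2.imwrite("pics/z19.png",cv2.resize(g,None,fx=11,fy=11,interpolation=cv2.INTER_NEAREST))
E=lambda p:(np.array([p[:,0].min(),p[:,0].max(),p[:,1].min(),p[:,1].max()])-[325,325,200,200])*11
for r,z in((4,33.6),(10.5,27),(10,94),(10,72),(20,72),(11,133.6)): print(r,z,E(np.array([proj("side",q) for q in circ((505.8,297),r,z)])+.5))
print(im[226:248,342:362].astype(float).mean(2).astype(int))
E
```

```text
t 14.45
joints [ 0.418   0.5065  1.7229 -0.      0.9126  0.414 ]
eef_pos [506.2549 296.984  115.6672]
tcp_rot [-3.1413  0.0002  1.5749]
ft_force [-0.1183 -0.0241 -0.6894]
opening 0.18313895407723432
4 33.6 [243.47 290.89 371.27 409.7 ]
10.5 27 [203.73 327.5  363.48 464.14]
10 94 [219.85 345.19 118.42 216.37]
10 72 [215.34 338.13 203.01 300.31]
20 72 [153.97 399.59 155.52 350.14]
11 133.6 [221.94 365.18 -47.84  61.13]
[[198 203 210 214 211 208 209 208 209 212 212 206 207 204 201 196 193 188
  209 229]
 [204 200 204 211 215 206 210 203 205 206 210 206 206 202 195 190 189 212
  229 229]
 [218 202 202 201 208 209 211 206 209 200 208 202 198 199 191 239 203 225
  224 218]
 [243 242 253 239 216 213 211 208 206 201 197 194 228 219 248 255 203 194
  205 176]
 [255 255 255 255 255 220 204 210 201 207 218 246 255 255 255 255 202 195
  199 200]
 [255 255 255 255 255 235 196 201 189 239 255 255 255 255 255 255 255 194
  199 200]
 [255 255 255 255 255 236 211 208 194 255 255 255 255 255 255 255 255 196
  198 200]
 [255 255 255 255 255 194 210 211 189 255 255 255 255 255 255 255 255 204
  198 201]
[... 491 characters left out ...]
 255 255
  255 195]
 [255 255 184 255 255 255 255 255 255 255 255 249 255 255 255 255 255 255
  255 196]
 [255 255 223 175 255 255 255 255 255 255 253 202 255 255 255 255 255 255
  255 198]
 [255 255 255 234 206 191 195 196 199 185 213 255 255 255 255 255 255 255
  255 231]
 [255 255 255 255 254 238 238 224 221 246 255 255 255 255 255 255 255 255
  255 255]
 [255 255 255 255 255 255 255 255 255 255 255 255 255 255 255 255 255 255
  255 255]
 [255 255 255 255 255 255 255 255 255 255 255 255 255 255 255 255 255 255
  255 255]
 [255 255 255 255 255 255 255 255 255 255 255 255 255 255 255 255 255 255
  255 255]
 [255 255 255 255 255 255 255 255 255 255 255 255 255 255 255 255 255 255
  255 255]]
```

View pics/z19.png

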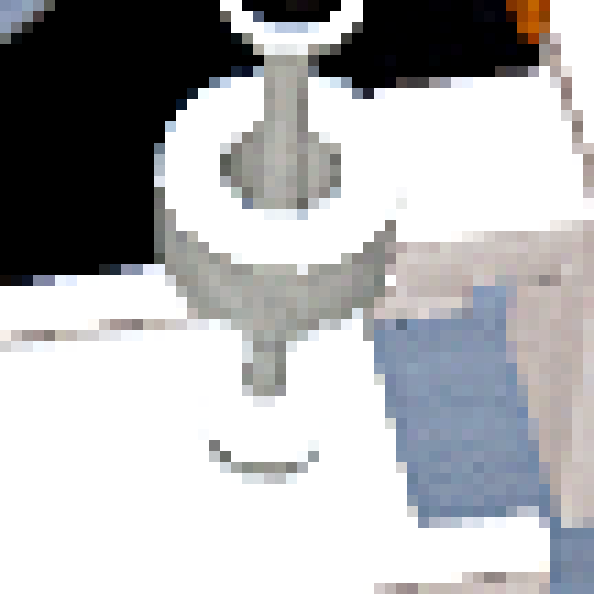

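Request:
drive_tool(
  commands=[
    {"dx": 0, "dy": 0, "dz": -1, "yaw": 0},
    {"dx": 0, "dy": 0, "dz": 0, "yaw": 0},
    {"dx": 0, "dy": 0, "dz": 0, "yaw": 0},
    {"dx": 0, "dy": 0, "dz": 0, "yaw": 0},
    {"dx": 0, "dy": 0, "dz": 0, "yaw": 0},
  ],
)

```text
t: 14.92
eef_pos: [506.4, 297.0, 115.0]
tcp_rot: [3.141, 0.0, 1.575]
ft_force: [0.4, 0.2, -0.4]
opening: 0.184
```

```bash
python3 pic.py s20 90 270 270 430 4
python3 - <<'E'
from h import *
im=cv2.imread("pics/s20.png")
print(im[228:245,342:358].astype(float).mean(2).astype(int))
print(env.state()["qvel"])
E
```

```text
t 14.9167
joints [ 0.418   0.5073  1.7236 -0.0001  0.9106  0.414 ]
eef_pos [506.376  297.0276 115.0021]
tcp_rot [3.1414 0.     1.5749]
ft_force [ 0.3651  0.1623 -0.3712]
opening 0.18364478452866542
[[218 197 202 203 207 210 209 210 205 205 204 203 200 198 189 240]
 [243 241 252 239 216 212 210 206 206 201 199 195 227 220 248 255]
 [255 255 255 255 255 220 208 208 201 210 218 246 255 255 255 255]
 [255 255 255 255 255 235 191 202 190 233 255 255 255 255 255 255]
 [255 255 255 255 255 240 205 211 199 242 255 255 255 255 255 255]
 [255 255 255 255 255 236 207 210 192 255 255 255 255 255 255 255]
 [255 255 255 255 255 190 209 207 189 255 255 255 255 255 255 255]
 [255 255 255 255 255 226 201 200 185 255 255 255 255 255 255 255]
 [255 254 255 255 255 255 242 229 248 255 255 255 255 255 255 255]
 [255 255 255 255 255 255 255 255 255 255 255 255 255 255 255 255]
 [255 254 255 255 255 255 255 255 255 255 255 255 254 255 255 255]
 [255 252 255 255 255 255 255 255 255 255 255 255 255 255 255 255]
 [255 255 184 255 255 255 255 255 255 255 255 249 255 255 255 255]
 [255 255 222 173 255 255 255 255 255 255 252 204 255 255 255 255]
 [255 255 255 233 214 191 195 197 199 186 213 255 255 255 255 255]
 [255 255 255 255 254 237 238 224 217 247 255 255 255 255 255 255]
 [255 255 255 255 255 255 255 255 255 255 255 255 255 255 255 255]]
[-1.63869533e-03  1.12099017e-03  1.83887314e-04 -6.41042339e-04
 -4.00372562e-05 -5.83456624e-04]
```

View pics/es20.png

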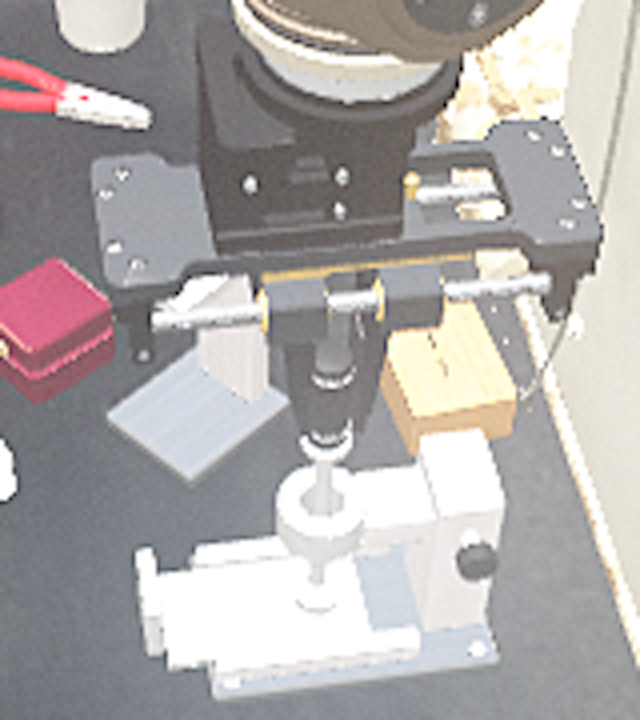

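Run:
```python
from cell import env
print(env.job_done())
```

```text
the job is handed in; nothing more can be done
None
```

The job is handed in at about 15 s of the 53 s limit; it reported no verdict.

**What I did**
- I pushed the slide in until it stalled at its stop. The tool stayed at x ≈ 412 mm while the force rose to about 13 N, and in the pictures the disc then lay under the bush.
- I gripped the probe by its black grip and lifted it straight up out of the hanger.
- I lowered the stem through the bush in 3–4 mm steps. No contact force showed at any step; it stayed below about 1 N.

**Last checks**
- **Hold:** the probe was held still, with gripper opening 0.184 (about 17.5 mm on the 18 mm grip).
- **Height:** the tip was about 6 mm above the disc, worked out from the arm's travel since the grasp. The last picture puts it nearer 8 mm. Both lie inside the 2–11 mm range.
- **Centring, x:** the stem was within about 0.5 mm of the bore's centre along x.
- **Centring, y:** my readings disagreed, from about −1 to +2 mm, which is still inside the 3.5 mm limit. I only had the side camera here, because the top camera was blocked by the arm at the lift and I took it to be so here.
- **Tilt:** the stem looked upright left to right. A tilt of about 0.025 rad along y was hinted at but not confirmed; the limit is 0.06.

**What failed or disagreed**
- The fingertips sat about 35 mm higher in the pictures than the reported tool height. My first push therefore passed over the tab without touching it. I lowered the tool by that amount and repeated the push.
- One move call was refused because a row left out the yaw value.
- I did not measure the bystanders at the end. In the last pictures the red box and the wooden block stood where they had been; I did not re-check the dish, loupe or brass weight.

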